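# Pull the gauge rod out to its setting pointer and hold it

## Robot

A 6-joint arm with a two-finger parallel gripper is mounted at the origin on a cart in front of the work surface, level with it; the furniture and walls round the work are solid. World frame = base frame: x ahead of the robot, y to its left, z up, the work surface at z = 0. Lengths are in m, angles in rad, forces in N, time in s.
With the tool pointing down it reaches from about 0.35 to 0.775 m from the base axis. Payload 5.5 kg.
Tool frame: the origin (TCP) lies at the very end of the fingers, on their centre line; the grasp point (between the pads) lies robot.grip_depth behind it (robot.grip_depth is the distance from the TCP to the grasp point, in m); x points along the fingers, y is the direction in which the jaws open and shut, and the axes are right-handed (so a half turn about x gives the same grasp; the last joint's range is limited). The gripper opens to 85 mm and grips with 20 to 120 N. Pads are 22 mm wide; open, the fingers measure 114 mm over their backs; the gripper's body (76 mm by 85 mm) begins 54 mm behind the grasp point. The pads swing forward as they close: fully open they stand 13 mm farther back than shut.
Start: joints at [-1.321, 0.313, 0.046, 1.304, 0, 1.431], TCP at [0.219, -0.532, 0.231] pointing down, gripper open.
Joint ranges: [-2.76, 2.76], [-0.86, 1.69], [-1.03, 1.26], [-2.2, 2.34], [-1.47, 1.5], [-3.14, 3.14]. Speed limits (rad/s): [2.57, 2.57, 3.14, 3.14, 3.14, 3.14].

## Interface

Orientations are given as a unit quaternion [w, x, y, z].
In Python, from station import robot gives the robot as it stands.
- The arm moves only by the shell command python3 -m inch 'ROWS' [OPENING] [FORCE]. ROWS is JSON, a list that holds one entry, the list of rows, each a list of 6 numbers: the shift along the tool's x, y, z in m, then the turn, a rotation vector about the tool's x, y, z in degrees. In form: [[[tx, ty, tz, wx, wy, wz], ...]]. A call has 1 to 5 rows; each row is the pose to reach, as a shift and turn from the pose commanded when the call began, along the tool's axes at that moment; what a row does not reach only later rows make up. A row lasts 1/10 s, in which the tool goes at most 50 mm and 8.59 degrees, less where a joint would pass 70% of its speed; a pose out of reach is approached as far as the arm can. A call with a gripper value outside its range is refused whole. OPENING is the opening, from 0 (shut) to 1 (fully open), set as the call begins (- or left out, the last holds). The fingers move at their own pace and stop on an object; FORCE is the grip in N (left out, the last holds). Time passes only in rows, so rows that repeat a pose let the fingers close. It gives the time, the measured TCP pose, the force and the opening at its end, in the units of the state.
- robot.get_state(): the state, without advancing time (a new reading comes with each control period).
- robot.snapshot(name): name is "scene" or "top" or "wrist"; returns the picture (480x640x3 uint8, red, green, blue); there is no depth.
- robot.camera_model(name): a dict with "fx", "fy", "cx", "cy" (pixels), "camera_from_world" (4x4, takes a point from world to camera coordinates). Camera axes: x right, y down, z forward; pixel columns grow to the right and rows downward; lengths in m; the calibration is good to about 2 mm. A picture is of the moment at which its call begins: read the wrist's pose just before it. camera_model takes no time and is no camera call; for the wrist camera it gives the pose at the moment of the call.
- robot.close_job(): hands the job in, once; it reports no verdict.
The state is a dict: "clock": time; "q": joint angles; "dq": joint speeds; "effort": joint torques, N m; "ee_pos": TCP position; "ee_rot": TCP orientation; "ft_force": force on the tool from outside, world axes, zero at the start; "torque": the same for the moment, N m; "width": finger opening in m.
Only numpy, scipy, OpenCV 4.12 (cv2) and the standard library are available. Lean on these libraries where they do the work, as an engineer would, in place of code of your own. Each camera call takes 0.05 s, during which the arm holds its last target.

## Task

Take the screwdriver, put its blade into the notch in the front of the grey pull gauge and lever the hinged cover up until it falls open onto its stop; do not open it with the fingers. Lay the screwdriver flat on the bench clear of the gauge, then grip the knob of the sprung telescoping rod and draw it up until the top face of the knob is level with the tip of the setting pointer on the post. Finish holding the rod steady there (letting go lets it spring back), and leave the pointer and the other things on the bench as they are.

Things in the scene. Friction and masses are not known exactly. Their poses are not given: they have to be found in the camera images.
- gauge: Fixed pull gauge: grey open-topped housing, 110 (x) by 124 (y) mm, walls 5, rim 62 mm above the bench, on a 6 mm base plate (x -94 to 68, y -98 to 68). Origin on the bench under the rod's axis, mid-housing; x runs from the notched front to the hinge (back), z up. The front faces about to the right seen from the robot. A round post, 10 mm thick, 150 mm high, stands at x -76, y -80.
- pry_notch (a point): Middle of the notch in the front wall, on its outer face (x = -55 mm on the gauge), 52 mm above the bench. Axes as gauge. The notch is 50 mm wide and reaches from 42 mm above the bench up to the shut cover's underside at 62 mm. Behind it, 37 mm are free from the wall's inner face to the knob.
- cover_hinge (a point): Point on the hinge line of the cover, at the middle of the rear rim (x = +55 mm, 62 mm high on the gauge); the hinge line runs along the gauge's y. Does not move with the cover.
- cover (a joint): Angle of the cover (rad): 0 shut, flat on the rim; about 1.57 upright; 2.25 back on its stop. Aluminium plate, 110 mm long from the hinge, 124 mm wide, 4 mm thick, 90 g, no handle. Nothing latches it: it falls shut while short of upright and falls open past it.
- pull_knob (a joint): Extension of the telescoping rod (m): 0 pushed in, up to 0.085; it moves straight up. A spring draws it back with about 3.3 N at 0 plus 110 N per metre (about 11 N at 0.07).
- knob_top (a point): Centre of the top face of the rod's black knob, 56 mm above the bench when in (6 mm under the shut cover). The knob is an upright knurled cylinder, 26 mm in diameter and 22 mm high, below this point; under it the 11 mm rod. In the housing it has 44 mm free on either side (y), 37 mm in front and behind.
- pointer_tip (a point): Tip of the brass setting pointer, a collar with an arrow towards the rod, held by friction on the post at a height that differs each time (91 to 126 mm above the bench). Its height is the length mark for the knob's top face. The tip stands 85 mm from the rod's axis, towards its notch side and away from the robot.
- screwdriver_handle (a point): Centre of the yellow handle (79 mm long, 23 mm thick) of the loose screwdriver (193 mm, about 80 g) lying on the bench; 11.5 mm above the bench. Its -y axis points along the tool to the blade, whose end is 148 mm away; the 6 mm shaft, in line with the handle, is the last 110 mm. Handle's end 41 mm away along +y. At the start the blade points left.
- ball_bearing: Bystander: steel ball bearing lying flat, 52 mm across, 15 mm high; origin under its centre. Leave alone.
- bolt: Bystander: steel bolt standing on its head, 67 mm high, 22 mm across; origin under its centre. Leave alone.
- wrench: Bystander: small combination wrench, 135 x 28 x 5 mm, lying flat along its own y; origin under its centre. Leave alone.

How it is judged:
On the way, in this order (a step that is already met when the one before it is completed fails the run):
1. the cover is being levered up with the screwdriver (value of joint cover above 0.3 rad and contact force between screwdriver and cover above 0.02 N), for 0.1 s.
2. the cover stands open past upright on its stop (value of joint cover above 1.9 rad), for 0.2 s.
3. the screwdriver lies flat on the bench, let go (contact force between each of the fingers, the arm and screwdriver below 0.2 N and height (world z) of screwdriver_handle between 0.004 and 0.02 m and angle between screwdriver_handle's own y axis and vertical between 1.44 and 1.7 rad and linear speed of screwdriver below 0.03 m/s), for 0.2 s.
At the end, for the whole second after the job is handed in: The fingers hold the knob and it is at rest with its top face within 5 mm of the height of the pointer's tip; the cover is open on its stop (over 1.9 rad); the screwdriver lies flat on the bench, let go and not touching the gauge (z of knob_top in the frame of pointer_tip between -0.005 and 0.005 m and contact force between the fingers and pull_knob above 1 N and velocity of joint pull_knob between -0.01 and 0.01 m/s and contact force between screwdriver and pull_knob below 0.2 N and value of joint cover above 1.9 rad and contact force between screwdriver and gauge below 0.2 N and contact force between each of the fingers, the arm and screwdriver below 0.2 N and height (world z) of screwdriver_handle between 0.004 and 0.02 m and angle between screwdriver_handle's own y axis and vertical between 1.44 and 1.7 rad); the arm keeps its last pose, push and grip.
It fails at once if the fingers or the arm open the cover (touch it before it is upright) (value of joint cover below 1.5 rad and contact force between any of the fingers, the arm and cover above 0.5 N).
It fails at once if the setting pointer is shifted by more than 4 mm (distance of pointer_tip from where it was at the start of the episode above 0.004 m).
It fails at once if a bystander is moved by more than 20 mm (distance of any of ball_bearing, bolt, wrench from where it was at the start of the episode above 0.02 m).
It also fails if it takes over 70 s, if anything falls off the work surface, if the arm or the gripper's body presses on something with over 40 N, if the wrist force passes 120 N, or if a joint passes its speed limit or range.

## Working session

There is one attempt and no reset: what is moved stays moved. The work goes in short steps, Python scripts to look and compute and a shell command to move; the robot and the scene stay as the last step left them, time stands still between calls to the robot, and variables do not carry over. Pictures are saved under pics/ and viewed, and the job is handed in when it is done.

```bash
ls; mkdir -p pics
python3 - <<'E'
from station import robot
import cv2,numpy as np
s=robot.get_state(); print(s); print(robot.grip_depth)
for n in ("scene","top","wrist"):
    m=robot.camera_model(n); 
    im=robot.snapshot(n); cv2.imwrite(f"pics/{n}0.png",im[:,:,::-1])
    print(n,m)
E
```

```text
pics
{'clock': 0.0, 'q': array([-1.32065237e+00,  3.14011943e-01,  4.49810483e-02,  1.30356673e+00,
        5.59481112e-06,  1.43125050e+00]), 'dq': array([ 3.01331413e-04, -1.12430117e-03, -1.59184587e-03,  9.32686909e-04,
        5.46311521e-05, -8.85610841e-04]), 'effort': array([ 2.60449415e-04, -4.80623603e+01,  2.98534852e+01,  1.93628110e-02,
        2.23368971e-05,  3.84017170e-06]), 'ee_pos': array([ 0.21834101, -0.53139709,  0.23040313]), 'ee_rot': array([-0.13626998, -0.6936932 , -0.13754196,  0.69375965]), 'ft_force': array([-0.05376363,  0.35539169, -0.34603385]), 'torque': array([-0.00042398,  0.04866963,  0.02742727]), 'width': 0.084913564168033}
0.0187
scene {'fx': 464.4315543620507, 'fy': 464.4315543620507, 'cx': 315.24897239596885, 'cy': 240.0328590277687, 'camera_from_world': array([[-0.85585119, -0.51658601, -0.02564422,  0.50661058],
       [-0.19836952,  0.37362895, -0.90611862,  0.17368011],
       [ 0.47766962, -0.77041567, -0.4222457 ,  0.75837654],
       [ 0.        ,  0.        ,  0.        ,  1.        ]])}
top {'fx': 533.6421100966559, 'fy': 533.6421100966559, 'cx': 307.1284746216285, 'cy': 236.56243598055008, 'camera_from_world': array([[-0.03066523, -0.99941518,  0.01513073,  0.06394833],
       [-0.99456686,  0.02900284, -0.09997797,  0.55983845],
       [ 0.09948066, -0.01811437, -0.9948746 ,  1.37445308],
       [ 0.        ,  0.        ,  0.        ,  1.        ]])}
wrist {'fx': 424.6320292059378, 'fy': 424.6320292059378, 'cx': 318.7375175932886, 'cy': 243.69403547201384, 'camera_from_world': array([[ 3.79932069e-01, -9.25014278e-01, -4.56062353e-04,
        -5.74769899e-01],
       [-8.84592698e-01, -3.63473737e-01,  2.92203015e-01,
        -3.77722859e-02],
       [-2.70457728e-01, -1.10613867e-01, -9.56356205e-01,
         3.78262991e-01],
       [ 0.00000000e+00,  0.00000000e+00,  0.00000000e+00,
         1.00000000e+00]])}
```

View pics/scene0.png

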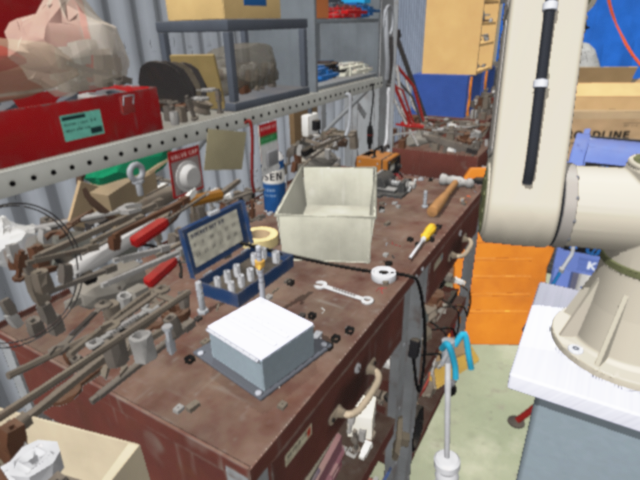

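View pics/top0.png

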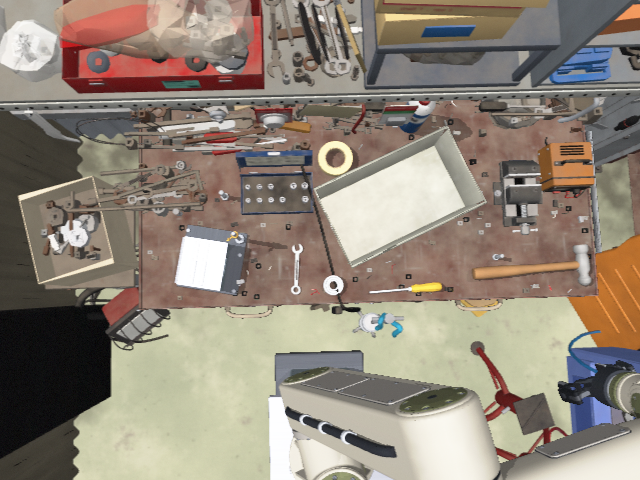

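View pics/wrist0.png

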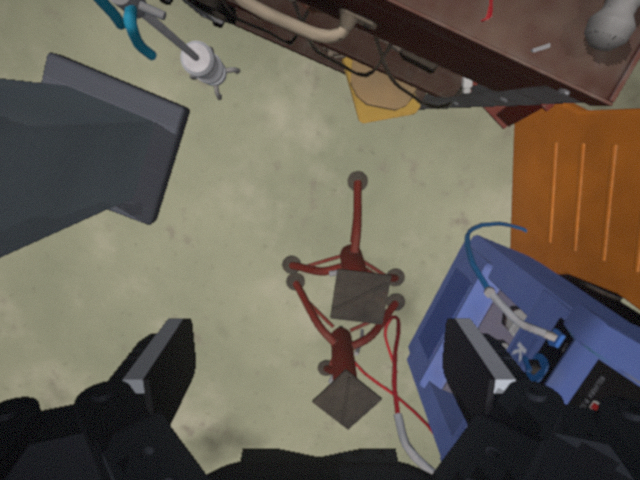

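The scene picture shows the gauge with its white cover at about (262,335), the post and pointer at (262,260), the wrench at (344,292), the bearing at (383,274) and the screwdriver at (425,238). In the top picture the cover is at (202,262), the post at (240,238) and the screwdriver runs from (370,291) to (441,287) with its blade to the left. The bolt isn't clear yet.

```bash
cat > h.py <<'E'
from station import robot
import cv2,numpy as np
from scipy.spatial.transform import Rotation as R
def ray(m,u,v):
    T=m["camera_from_world"]; d=np.array([(u-m["cx"])/m["fx"],(v-m["cy"])/m["fy"],1.])
    Rm=T[:3,:3]; return -Rm.T@T[:3,3], Rm.T@d
def onz(m,u,v,z):
    o,d=ray(m,u,v); return o+d*(z-o[2])/d[2]
def tri(l):  # list of (m,u,v)
    A=np.zeros((3,3));b=np.zeros(3);rs=[]
    for m,u,v in l:
        o,d=ray(m,u,v); d=d/np.linalg.norm(d); P=np.eye(3)-np.outer(d,d); A+=P;b+=P@o; rs.append((o,P))
    p=np.linalg.solve(A,b); return p,[np.linalg.norm(P@(p-o)) for o,P in rs]
def proj(m,p):
    c=m["camera_from_world"]@np.append(p,1); return np.array([m["fx"]*c[0]/c[2]+m["cx"],m["fy"]*c[1]/c[2]+m["cy"]])
def crop(im,u0,v0,u1,v1,k,name):
    c=cv2.resize(im[v0:v1,u0:u1],None,fx=k,fy=k,interpolation=cv2.INTER_CUBIC); cv2.imwrite(name,c[:,:,::-1])
def tool():
    s=robot.get_state(); return s["ee_pos"],R.from_quat(np.roll(s["ee_rot"],-1)),s
def delta(pos,Rt):  # target TCP pos, Rotation -> row numbers
    p,r,s=tool(); return np.round(r.inv().apply(pos-p)*1000,1), np.round((r.inv()*Rt).as_rotvec(degrees=True),2)
E
python3 - <<'E'
from h import *
mt,ms=robot.camera_model("top"),robot.camera_model("scene")
t=cv2.imread("pics/top0.png")[:,:,::-1];s=cv2.imread("pics/scene0.png")[:,:,::-1]
crop(t,160,210,320,310,5,"pics/tc1.png");crop(s,180,230,340,400,3.5,"pics/sc1.png");crop(t,320,240,480,310,5,"pics/tc2.png");crop(s,370,170,490,300,4,"pics/sc2.png")
for n,im,m,(a,b,c,d) in (("top",t,mt,(400,275,460,300)),("scene",s,ms,(400,215,445,250))):
    h=cv2.cvtColor(im,cv2.COLOR_RGB2HSV); k=cv2.inRange(h,(18,130,120),(35,255,255)); q=np.zeros_like(k);q[b:d,a:c]=k[b:d,a:c]
    v,u=np.nonzero(q); print(n,len(u),u.mean(),v.mean(),u.min(),u.max(),v.min(),v.max()); print(cv2.minAreaRect(np.c_[u,v].astype(np.float32)), onz(m,u.mean(),v.mean(),.0115))
E
```

```text
top 255 426.6313725490196 287.0470588235294 411 441 282 292
((426.100830078125, 286.9157409667969), (9.09267807006836, 30.06365203857422), 86.98721313476562) [ 0.41994522 -0.26456924  0.0115    ]
scene 155 428.6258064516129 230.40645161290323 420 436 223 239
((428.46148681640625, 230.8076629638672), (9.984603881835938, 18.027755737304688), 33.690067291259766) [ 0.42482545 -0.27627296  0.0115    ]
```

View pics/tc1.png

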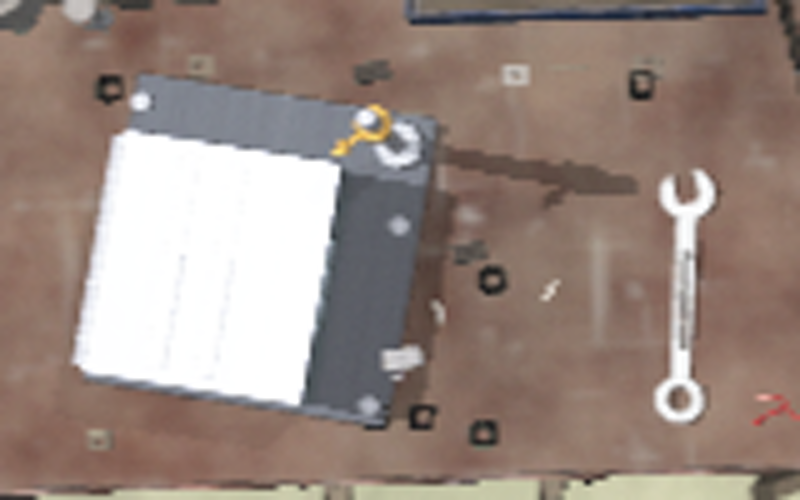

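View pics/sc1.png

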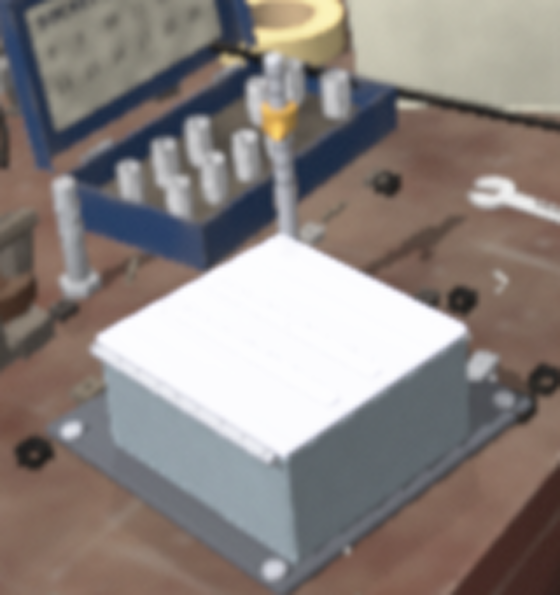

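View pics/tc2.png

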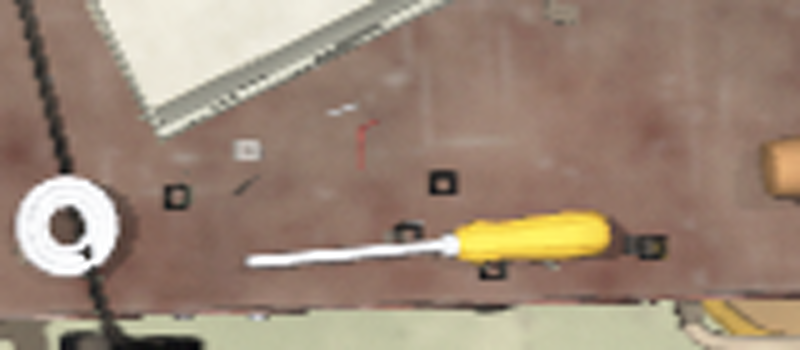

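View pics/sc2.png

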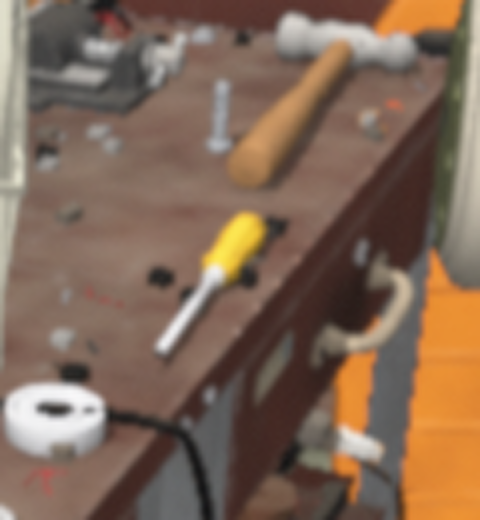

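Run:
```python
from h import *
from scipy.optimize import least_squares
mt,ms=robot.camera_model("top"),robot.camera_model("scene")
T=lambda x,y:(160+x/5-.4,210+y/5-.4)
S=lambda x,y:(180+x/3.5-.36,230+y/3.5-.36)
obs=[(mt,T(341,163),(-55,-62,66)),(mt,T(302,405),(-55,62,66)),(mt,T(76,365),(55,62,66)),(mt,T(124,131),(55,-62,66)),
(mt,T(137,75),(68,-98,6)),(mt,T(437,118),(-94,-98,6)),(mt,T(385,427),(-94,68,6)),
(ms,S(285,234),(-55,-62,66)),(ms,S(469,330),(-55,62,66)),(ms,S(283,462),(55,62,66)),(ms,S(95,347),(55,-62,66))]
def f(p):
    c,s=np.cos(p[2]),np.sin(p[2]); r=[]
    for m,uv,q in obs:
        q=np.array(q)/1000; w=np.array([p[0]+c*q[0]-s*q[1],p[1]+s*q[0]+c*q[1],q[2]]); r.append(proj(m,w)-uv)
    return np.ravel(r)
s=least_squares(f,[.48,.29,1.57]); print(s.x,np.degrees(s.x[2])); print(np.round(s.fun.reshape(-1,2),1))
for m,uv,q in obs: print(q,np.round(onz(m,*uv,q[2]/1000),4))
print("pointer",tri([(mt,*T(335,152)),(ms,*S(282,138))]))
H=lambda x,y:(320+x/5-.4,240+y/5-.4); G=lambda x,y:(370+x/4-.4,170+y/4-.4)
for n,a,b,z in (("tip",(248,262),(162,352),.0115),("hend",(611,233),(245,212),.0115),("hfront",(457,246),(215,270),.0115)):
    print(n,onz(mt,*H(*a),z),onz(ms,*G(*b),z),tri([(mt,*H(*a)),(ms,*G(*b))]))
```

```text
[0.49816927 0.31754338 1.38482726] 79.34475709793061
[[-0.7  0.1]
 [-1.2  0.1]
 [ 0.9  1.3]
 [ 0.  -0.2]
 [-0.2 -0.8]
 [-0.1  0.1]
 [-0.2  0.2]
 [-1.1  1.2]
 [-0.1  0.9]
 [ 0.5 -1.2]
 [ 0.6 -1.9]]
(-55, -62, 66) [0.5491 0.2503 0.066 ]
(-55, 62, 66) [0.4271 0.2718 0.066 ]
(55, 62, 66) [0.4507 0.3853 0.066 ]
(55, -62, 66) [0.5687 0.3602 0.066 ]
(68, -98, 6) [0.605  0.3658 0.006 ]
(-94, -98, 6) [0.5773 0.2067 0.006 ]
(-94, 68, 6) [0.4145 0.2372 0.006 ]
(-55, -62, 66) [0.5496 0.248  0.066 ]
(-55, 62, 66) [0.4282 0.2729 0.066 ]
(55, 62, 66) [0.4464 0.3855 0.066 ]
(55, -62, 66) [0.5666 0.3644 0.066 ]
pointer (array([0.54905235, 0.24573824, 0.11897797]), [np.float64(0.0007280256844972527), np.float64(0.0007280256844971308)])
tip [ 0.41161198 -0.11210563  0.0115    ] [ 0.41224418 -0.113049    0.0115    ] (array([ 0.41173926, -0.11197985,  0.01210429]), [np.float64(0.00013121607239365964), np.float64(0.00013121607239345687)])
hend [ 0.42094121 -0.30489968  0.0115    ] [ 0.43611187 -0.3273815   0.0115    ] (array([ 0.42433157, -0.30033537,  0.02399018]), [np.float64(0.003580941878760133), np.float64(0.003580941878760139)])
hfront [ 0.41661041 -0.22294203  0.0115    ] [ 0.4229664  -0.23155852  0.0115    ] (array([ 0.41811231, -0.22130918,  0.01670833]), [np.float64(0.0015735892247120068), np.float64(0.0015735892247121224)])
```

The gauge fit has residuals of about 1 px: origin at (0.498, 0.3175), yaw 79.3°. The pointer's position on the plan agrees with the text to 3 mm. The screwdriver measures 193 mm from tip to end, with its handle centre near (0.419, -0.260). Next I move the wrist camera over the handle.

```bash
cat >> h.py <<'E'
def goal(pos,yaw):  # tool down, screwdriver/gauge x dir at yaw deg; jaws perpendicular
    p,r,s=tool(); best=None
    for sg in (1,-1):
        a=np.radians(yaw); y=sg*np.array([np.sin(a),-np.cos(a),0]); x=np.array([0,0,-1.]); z=np.cross(x,y)
        Rt=R.from_matrix(np.c_[x,y,z]); d=delta(np.array(pos),Rt)
        if best is None or np.linalg.norm(d[1])<np.linalg.norm(best[1]): best=d
    print("q6",round(s["q"][5],2),"row mm/deg",*best)
    return best
E
python3 - <<'E'
from h import *
print(tool()[1].as_matrix().round(3)); goal((.419,-.26,.15),92.9)
E
```

```text
[[-0.     0.38  -0.925]
 [ 0.001 -0.925 -0.38 ]
 [-1.    -0.001 -0.   ]]
q6 1.43 row mm/deg [  80.9 -174.8 -288.7] [-7.056e+01 -6.000e-02  6.000e-02]
```

```bash
python3 -m inch '[[[0.015,-0.032,-0.048,-8,0,0],[0.03,-0.06,-0.09,-16,0,0],[0.045,-0.08,-0.13,-24,0,0],[0.06,-0.1,-0.17,-32,0,0],[0.06,-0.12,-0.2,-40,0,0]]]' 1
python3 -c "
from h import *
goal((.419,-.26,.15),92.9)"
```

```text
clock: 0.65
ee_pos: [0.3582, -0.3421, 0.1692]
ee_rot: [-0.367, -0.604, -0.369, 0.604]
ft_force: [-0.0, -0.1, 0.8]
width: 0.0854
q6 1.12 row mm/deg [  19.3   16.4 -100.9] [-30.23  -0.13   0.13]
```

```bash
python3 -m inch '[[[0.005,0.004,-0.03,-8,0,0],[0.01,0.008,-0.06,-16,0,0],[0.015,0.012,-0.09,-24,0,0],[0.019,0.016,-0.101,-30.2,0,0],[0.019,0.016,-0.101,-30.2,0,0]]]'
python3 - <<'E'
from h import *
goal((.419,-.26,.05),92.9)
m=robot.camera_model("wrist"); im=robot.snapshot("wrist"); cv2.imwrite("pics/w1.png",im[:,:,::-1]); np.save("w1.npy",m)
print(proj(m,(.419,-.26,.0115)),proj(m,(.4117,-.112,.0115)))
h=cv2.cvtColor(im,cv2.COLOR_RGB2HSV); k=cv2.inRange(h,(20,130,120),(35,255,255)); v,u=np.nonzero(k); print(len(u),u.mean(),v.mean(),cv2.minAreaRect(np.c_[u,v].astype(np.float32)))
E
```

```text
clock: 1.15
ee_pos: [0.4194, -0.2612, 0.1516]
ee_rot: [0.511, 0.488, 0.512, -0.488]
ft_force: [-1.2, -0.6, 0.7]
width: 0.0854
q6 0.8 row mm/deg [101.6  -0.2  -1.1] [-0.18 -0.06  0.05]
[318.53650918 225.04209928] [318.01783195 -20.99878857]
3424 320.1574182242991 231.3428738317757 ((315.9974060058594, 244.27285766601562), (61.05717849731445, 145.2180938720703), 20.456314086914062)
```

View pics/w1.png

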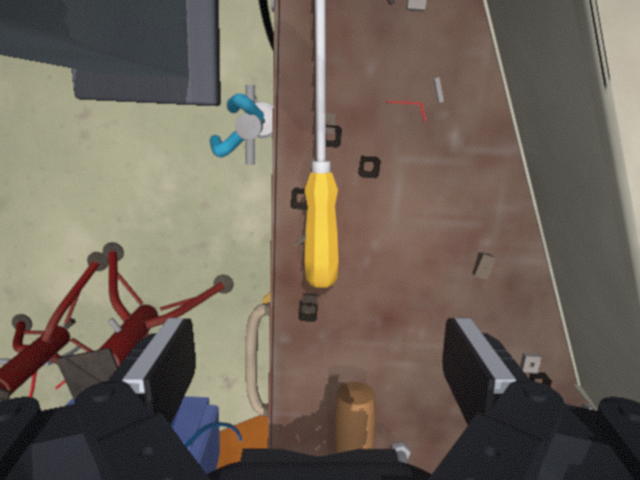

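The wrist picture shows the handle from (319,165) to (322,288), nearly vertical in the image and centred between the open jaws, about 2 px right of where I predicted. I'll go down and look a second time to get its height.

```bash
python3 -m inch '[[[0.03,0,0,0,0,0],[0.065,0,-0.001,0,0,0],[0.085,0,-0.001,0,0,0],[0.085,0,-0.001,0,0,0]]]'
python3 - <<'E'
from h import *
m=robot.camera_model("wrist"); im=robot.snapshot("wrist"); cv2.imwrite("pics/w2.png",im[:,:,::-1])
m1=np.load("w1.npy",allow_pickle=True).item()
def ends(im):
    h=cv2.cvtColor(im,cv2.COLOR_RGB2HSV); k=cv2.inRange(h,(20,150,120),(35,255,255))
    k[:,:250]=0;k[:,400:]=0; n,l,st,c=cv2.connectedComponentsWithStats(k); i=1+np.argmax(st[1:,4]); v,u=np.nonzero(l==i)
    f=np.polyfit(v,u,1); print(st[i],c[i],f)
    return st[i],c[i],[(f[0]*q+f[1],q) for q in (v.min(),v.max()+1)]
a=ends(cv2.imread("pics/w1.png")[:,:,::-1]); b=ends(im)
for i in (0,1): print(tri([(m1,*a[2][i]),(m,*b[2][i])]), onz(m,*b[2][i],.0115))
for i,bb in ((1,a),(2,b)):
    mm=(m1,m)[i-1]; v=bb[1][1]; l=bb[0]; print("width at z.0115",)
goal((.419,-.26,.003),92.9)
E
```

```text
clock: 1.6
ee_pos: [0.4164, -0.2611, 0.0648]
ee_rot: [0.508, 0.49, 0.512, -0.49]
ft_force: [-1.4, 0.8, -0.2]
width: 0.0852
[ 305  173   33  115 3377] [320.84897838 230.52739118] [4.58065227e-03 3.19793013e+02]
[ 305  197   48  159 6547] [328.48144188 276.86574003] [9.38540997e-03 3.25882943e+02]
(array([ 0.41892634, -0.22611948, -0.00125665]), [np.float64(0.00012149839990669305), np.float64(0.00012149839990668601)]) [ 0.41872023 -0.22371191  0.0115    ]
(array([ 0.42299138, -0.30379502,  0.01786174]), [np.float64(0.00010752867362727698), np.float64(0.00010752867362727084)]) [ 0.42341169 -0.30769695  0.0115    ]
width at z.0115
width at z.0115
q6 0.81 row mm/deg [63.5  1.8 -1.8] [-0.55 -0.11  0.14]
```

View pics/w2.png

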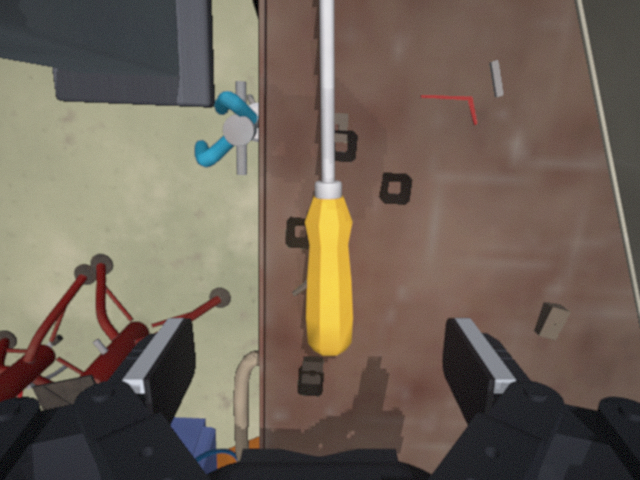

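The second view puts the handle axis at x 0.421 near y -0.262, yaw 93.3°. The two edge heights average about 8 mm, which fits a handle lying on the bench. I go down and grip.

```bash
python3 -c "
from h import *
goal((.421,-.262,.004),93.3)"
python3 -m inch '[[[0.03,0.004,-0.001,0,0,0],[0.05,0.004,-0.001,0,0,0],[0.06,0.004,-0.001,0,0,0],[0.06,0.004,-0.001,0,0,0]]]'
python3 -c "
from h import *
print(tool()[2]);goal((.421,-.262,.004),93.3)"
```

```text
q6 0.81 row mm/deg [62.5  3.7  0.3] [-0.95 -0.11  0.13]
clock: 2.05
ee_pos: [0.4225, -0.261, 0.0073]
ee_rot: [0.51, 0.489, 0.511, -0.489]
ft_force: [1.1, -0.0, -0.4]
width: 0.0859
{'clock': 2.05, 'q': array([-7.15055715e-01,  3.52824592e-01, -4.99737390e-01,  7.18947589e-01,
       -1.52243467e-04,  8.12882158e-01]), 'dq': array([ 0.00206661, -0.02311747,  0.0237788 ,  0.02150159,  0.00096878,
       -0.00078212]), 'effort': array([-7.37578841e-02, -4.23885190e+01,  2.26557720e+01, -4.48771706e-01,
       -2.71624140e-04,  5.88710391e-03]), 'ee_pos': array([ 0.42254585, -0.26102926,  0.00730793]), 'ee_rot': array([ 0.51034974,  0.48910527,  0.51084821, -0.48923745]), 'ft_force': array([ 1.11563604, -0.02904701, -0.36665968]), 'torque': array([ 0.03363075, -0.05401762,  0.02476688]), 'width': 0.0858520494576338}
q6 0.81 row mm/deg [ 3.3 -1.6  0.9] [-0.84 -0.02  0.04]
```

```bash
python3 -m inch '[[[0.002,-0.001,0,-0.8,0,0],[0.002,-0.001,0,-0.8,0,0],[0.002,-0.001,0,-0.8,0,0],[0.002,-0.001,0,-0.8,0,0],[0.002,-0.001,0,-0.8,0,0]]]' 0 90
python3 -m inch '[[[0,0,0,0,0,0],[0,0,0,0,0,0],[0,0,0,0,0,0],[0,0,0,0,0,0]]]'
```

```text
clock: 2.55
ee_pos: [0.4223, -0.2612, 0.0063]
ee_rot: [0.515, 0.485, 0.514, -0.485]
ft_force: [-1.3, -0.5, 4.6]
width: 0.0194
clock: 2.95
ee_pos: [0.4223, -0.2611, 0.0063]
ee_rot: [0.515, 0.485, 0.514, -0.485]
ft_force: [-1.0, 0.9, 6.3]
width: 0.0199
```

```bash
python3 -m inch '[[[-0.02,0,0,0,0,0],[-0.05,0,0,0,0,0],[-0.09,0,0,0,0,0],[-0.11,0,0,0,0,0],[-0.11,0,0,0,0,0]]]'
python3 - <<'E'
from h import *
im=robot.snapshot("wrist"); cv2.imwrite("pics/w3.png",im[:,:,::-1])
s=robot.snapshot("scene");crop(s,370,130,490,270,4,"pics/sc3.png")
t=robot.snapshot("top");crop(t,320,240,480,310,5,"pics/tc3.png")
print(tool()[2]["width"])
E
```

```text
clock: 3.45
ee_pos: [0.4238, -0.2624, 0.1187]
ee_rot: [0.517, 0.485, 0.512, -0.485]
ft_force: [-0.6, 0.6, -0.5]
width: 0.02
0.0198777419369138
```

View pics/w3.png

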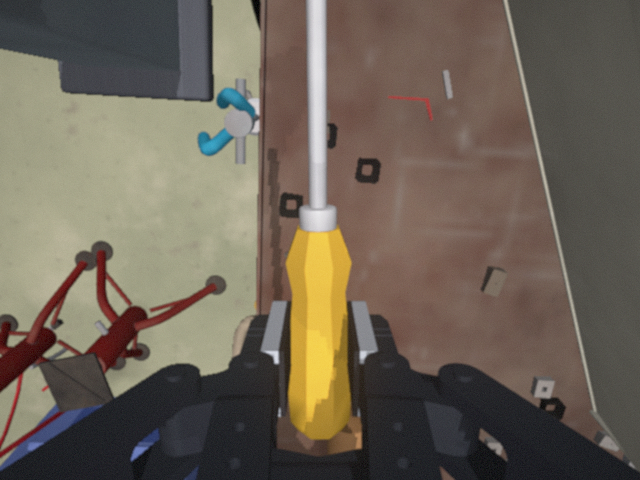

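View pics/sc3.png

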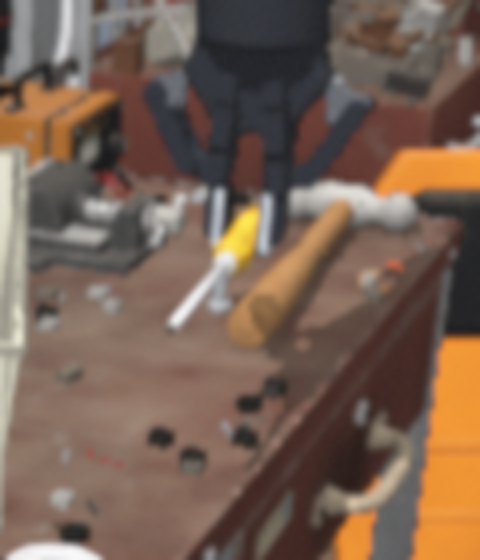

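The handle is held between the pads and the shaft points straight out. In the scene view the tip is near (412.6,211.4). I check the top view to locate the blade tip in space.

View pics/tc3.png

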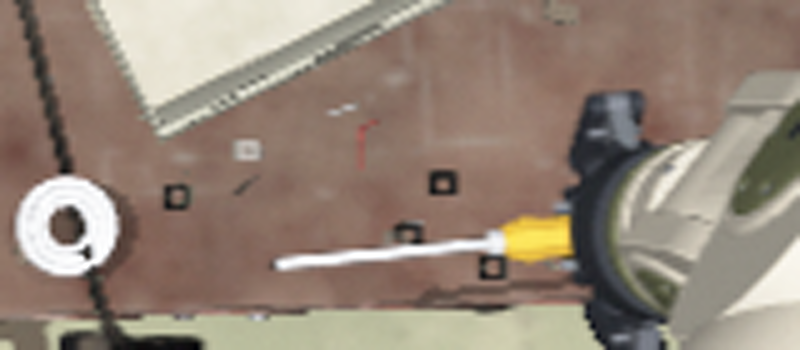

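Run:
```python
from h import *
p,r,s=tool(); print(p)
mt,ms=robot.camera_model("top"),robot.camera_model("scene")
for k in (0,5,10):
    w=p+r.apply([-.007-k*.001*0,0,0]); 
    a=np.array([0,0,1.]); print(r.as_matrix().round(3))
    for sg in (1,-1):
        t=w+r.apply([0,0,sg*.148]); print(sg,t,proj(ms,t),(proj(mt,t)-[320,240])*5+2)
    break
```

```text
[ 0.42133434 -0.26027508  0.11447561]
[[-0.001  0.998  0.058]
 [ 0.001  0.058 -0.998]
 [-1.    -0.001 -0.001]]
1 [ 0.42994738 -0.40802971  0.12135933] [446.34579715 174.15470338] [879.77067299 206.35110678]
-1 [ 0.41273457 -0.1125307   0.12159189] [412.92013564 211.71589092] [278.41994957 260.41608874]
```

The tip is seen at (278,265) in the top crop and (412.6,211.4) in the scene view. Both are within 1 px of the predicted point, so tip = TCP + 148 mm along the tool's -z and 7 mm up. Before the transit I check how high the bin is.

Run:
```python
from h import *
mt,ms=robot.camera_model("top"),robot.camera_model("scene")
t=cv2.imread("pics/top0.png")[:,:,::-1];s=cv2.imread("pics/scene0.png")[:,:,::-1]
for z in (0,.05,.1,.15,.2): print(z,onz(mt,350,265,z).round(3),onz(ms,280,215,z).round(3),onz(ms,371,203,z).round(3),onz(ms,370,262,z).round(3))
a=np.radians(79.3);d=np.array([np.cos(a),np.sin(a),0]);o=np.array([.498,.3175,0])
goal(o-.26*d+[0,0,.15],79.3)
crop(s,270,150,400,280,4,"pics/sc4.png")
```

```text
0 [ 0.485 -0.065  0.   ] [ 0.837 -0.211  0.   ] [ 0.649 -0.417  0.   ] [ 0.491 -0.072  0.   ]
0.05 [ 0.482 -0.06   0.05 ] [ 0.762 -0.11   0.05 ] [ 0.593 -0.295  0.05 ] [0.452 0.015 0.05 ]
0.1 [ 0.48  -0.056  0.1  ] [ 0.688 -0.009  0.1  ] [ 0.538 -0.173  0.1  ] [0.412 0.102 0.1  ]
0.15 [ 0.478 -0.051  0.15 ] [0.613 0.092 0.15 ] [ 0.483 -0.051  0.15 ] [0.373 0.189 0.15 ]
0.2 [ 0.476 -0.046  0.2  ] [0.539 0.193 0.2  ] [0.427 0.071 0.2  ] [0.334 0.276 0.2  ]
q6 0.8 row mm/deg [ -35.3   47.1 -320.1] [14.03 -0.04  0.06]
```

View pics/sc4.png

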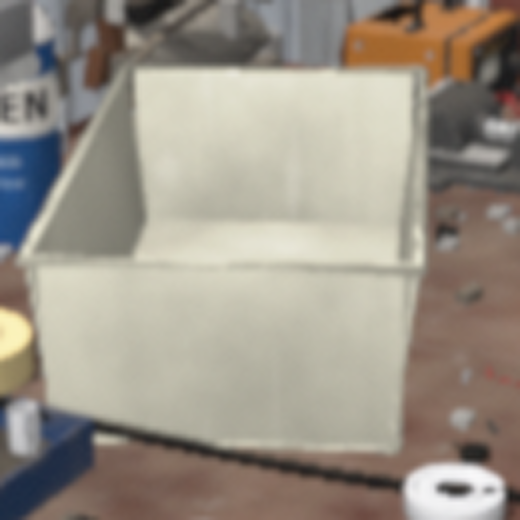

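The bin's near corner is at about (0.479, -0.054), roughly 0.13 m high, so I cross it at TCP height 0.22 or more.

```bash
python3 -m inch '[[[-0.045,0,0,0,0,0],[-0.09,-0.005,-0.02,0,0,0],[-0.11,-0.005,-0.06,0,0,0],[-0.11,-0.005,-0.105,0,0,0],[-0.11,-0.005,-0.15,0,0,0]]]'
python3 -m inch '[[[0,0,-0.045,0,0,0],[0,0.01,-0.09,3,0,0],[0,0.025,-0.135,8,0,0],[0,0.045,-0.165,14,0,0],[0,0.045,-0.165,14,0,0]]]'
python3 - <<'E'
from h import *
p,r,s=tool(); print(p,s["q"].round(2))
m=robot.camera_model("wrist"); im=robot.snapshot("wrist"); cv2.imwrite("pics/w5.png",im[:,:,::-1]); np.save("w5.npy",m)
print(proj(m,p+r.apply([-.007,0,-.148])))
a=np.radians(79.3);d=np.array([np.cos(a),np.sin(a),0]);o=np.array([.498,.3175,0]); n=np.array([-d[1],d[0],0])
for q in ((-55,-62,66),(-55,62,66),(-55,-25,42),(-55,25,42)): print(q,proj(m,o+(d*q[0]+n*q[1]+[0,0,q[2]])*.001) if 0 else proj(m,o+d*q[0]*.001+n*q[1]*.001+np.array([0,0,q[2]*.001])))
goal(o-.26*d+[0,0,.15],79.3)
E
```

```text
clock: 4.1
ee_pos: [0.4076, -0.1101, 0.2245]
ee_rot: [0.514, 0.486, 0.514, -0.486]
ft_force: [0.8, 0.6, -0.1]
width: 0.0195
clock: 4.6
ee_pos: [0.444, 0.0594, 0.2235]
ee_rot: [-0.452, -0.543, -0.453, 0.544]
ft_force: [-0.5, -0.5, 0.9]
width: 0.0199
[0.44400069 0.05940858 0.22352899] [-0.05  0.07 -0.27  1.23  0.    1.71]
[ 318.88250595 -191.07746934]
(-55, -62, 66) [ 435.81030234 -127.37515248]
(-55, 62, 66) [ 222.7390265  -128.24261633]
(-55, -25, 42) [ 367.728587   -107.13360439]
(-55, 25, 42) [ 289.11306273 -107.45313621]
q6 1.7 row mm/deg [73.4  6.  -5.3] [0.29 0.03 0.18]
```

View pics/w5.png

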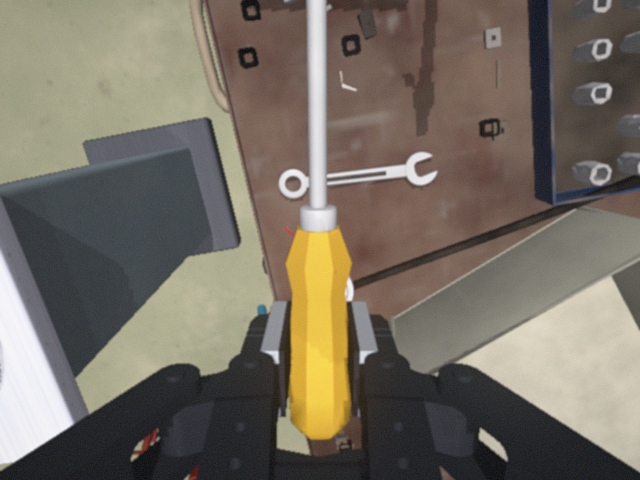

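Only the tool, the wrench and the bin are in the wrist view; the gauge is out of frame. I descend in front of the notch and check with the two fixed cameras.

```bash
python3 -m inch '[[[0.045,0.003,-0.003,0,0,0],[0.09,0.006,-0.006,0.3,0,0],[0.135,0.006,-0.006,0.3,0,0],[0.179,0.006,-0.006,0.3,0,0],[0.179,0.006,-0.006,0.3,0,0]]]'
python3 - <<'E'
from h import *
a=np.radians(79.3);d=np.array([np.cos(a),np.sin(a),0]);o=np.array([.498,.3175,0])
goal(o-.228*d+[0,0,.044],79.3)
p,r,s=tool(); print(p)
mt,ms=robot.camera_model("top"),robot.camera_model("scene")
t=robot.snapshot("top");crop(t,170,210,330,310,5,"pics/tc6.png")
s=robot.snapshot("scene");crop(s,240,250,400,380,4,"pics/sc6.png")
tp=p+r.apply([-.007,0,-.148])
print((proj(mt,tp)-[170,210])*5+2,(proj(ms,tp)-[240,250])*4+1.5)
E
```

```text
clock: 5.15
ee_pos: [0.4439, 0.06, 0.0406]
ee_rot: [-0.447, -0.542, -0.453, 0.549]
ft_force: [-1.5, 0.3, -0.8]
width: 0.0196
q6 1.72 row mm/deg [ -3.6   5.1 -35.1] [-0.32  0.13  0.76]
[0.44386831 0.06002838 0.04056947]
[385.93333509 312.70405309] [291.36186731 224.25747259]
```

View pics/tc6.png

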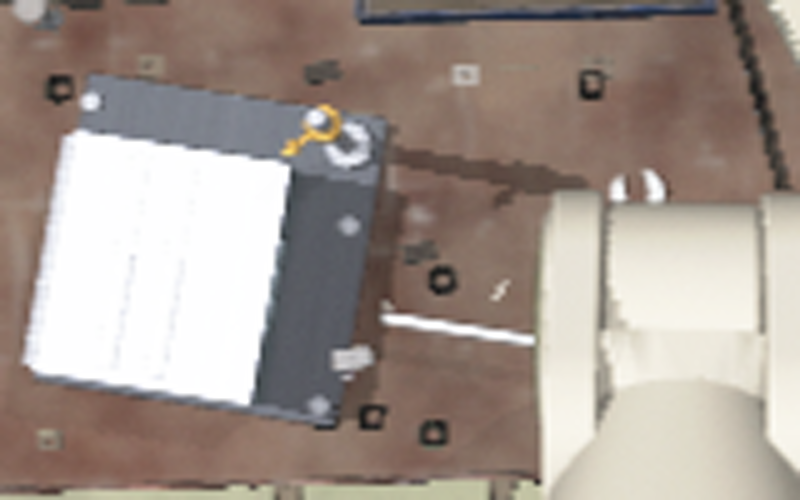

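View pics/sc6.png

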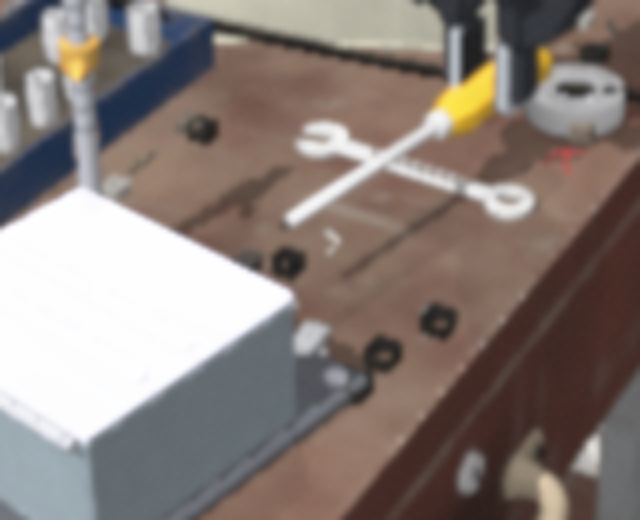

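In the top crop the tip is at (383,319) and the shaft line runs about 9 mm to the robot's side of the notch middle. In the scene crop the tip is at (288,224), as predicted. I shift 7 mm, raise 3 mm, close in, and then insert.

```bash
python3 -m inch '[[[-0.003,0.004,-0.01,0,0,0],[-0.003,0.007,-0.025,0,0,0],[-0.003,0.007,-0.035,0,0,0],[-0.003,0.007,-0.035,0,0,0],[-0.003,0.007,-0.035,0,0,0]]]'
python3 - <<'E'
from h import *
a=np.radians(79.3);d=np.array([np.cos(a),np.sin(a),0]);o=np.array([.498,.3175,0])
goal(o-.228*d+[0,0,.044],79.3)
p,r,s=tool(); print(p,s["ft_force"])
mt,ms=robot.camera_model("top"),robot.camera_model("scene")
t=robot.snapshot("top");crop(t,170,210,330,310,5,"pics/tc7.png")
s=robot.snapshot("scene");crop(s,240,250,400,380,4,"pics/sc7.png")
tp=p+r.apply([-.007,0,-.148])
print((proj(mt,tp)-[170,210])*5+2,(proj(ms,tp)-[240,250])*4+1.5,tp)
E
```

```text
clock: 5.75
ee_pos: [0.4646, 0.0942, 0.0502]
ee_rot: [0.451, 0.546, 0.45, -0.545]
ft_force: [-0.5, 0.7, -1.4]
width: 0.0193
q6 1.79 row mm/deg [ 6.2 -8.6  2.4] [-0.2   0.   -0.09]
[0.46457747 0.09416207 0.05024902] [-0.5322789   0.69778993 -1.41704761]
[316.16729411 274.24959309] [207.52741338 230.44641969] [0.49255252 0.23949442 0.05724224]
```

View pics/tc7.png

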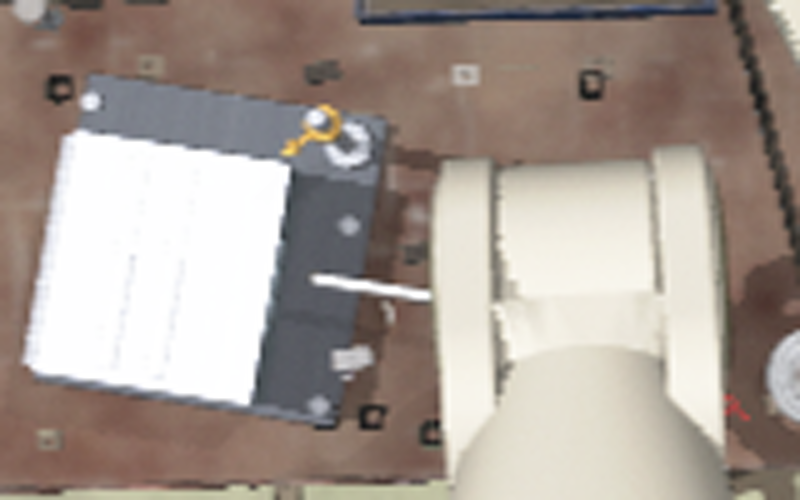

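View pics/sc7.png

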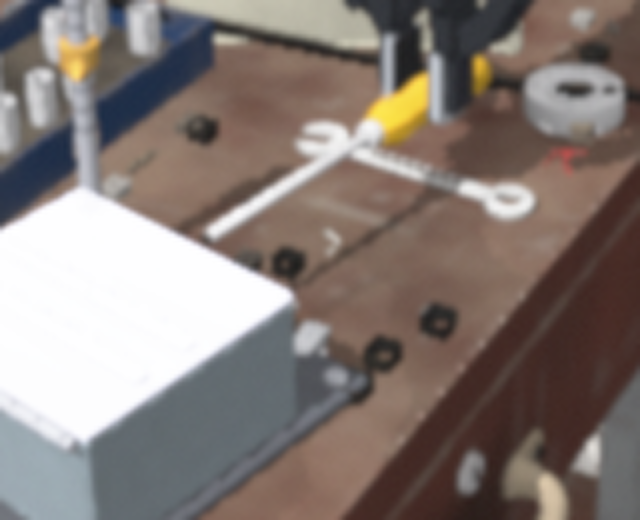

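```bash
cat >> h.py <<'E'
O=np.array([.498,.3175,0]); _a=np.radians(79.34); D=np.array([np.cos(_a),np.sin(_a),0]); N=np.array([-D[1],D[0],0])
def gauge(p): return np.round(np.array([(p-O)@D,(p-O)@N,p[2]])*1000,1)
MT,MS=robot.camera_model("top"),robot.camera_model("scene")
def tc(a,b,t0=(170,210),s0=(240,250),kt=5,ks=4):
    p,e=tri([(MT,t0[0]+a[0]/kt-.4,t0[1]+a[1]/kt-.4),(MS,s0[0]+b[0]/ks-.38,s0[1]+b[1]/ks-.38)]); return gauge(p),np.round(np.array(e)*1000,1)
E
python3 - <<'E'
from h import *
print("tip",tc((314,279),(209,235)),"cover corner",tc((291,164),(88,188)),tc((253,405),(297,297)))
print("prev tip",tc((384,319),(288,224)))
print(tool()[0],gauge(tool()[0]))
E
```

```text
tip (array([-76.6,  -6.8,  56.4]), array([0.3, 0.3])) cover corner (array([-57.4, -61.6,  67.3]), array([0.7, 0.7])) (array([-58. ,  60.6,  65.5]), array([0.7, 0.7]))
prev tip (array([-113.5,    6.5,   48.8]), array([1.9, 1.9]))
[0.46400178 0.09372656 0.04967639] [-226.2   -8.    49.7]
```

The tip triangulates to gauge (-74, -6.5, 55.5) once corrected by the cover corners, so the arm overshot by a few mm. I lower it about 5 mm, shift it 5 mm back and re-check.

```bash
python3 -m inch '[[[0.005,-0.005,0,0,0,0],[0.005,-0.005,0,0,0,0],[0.005,-0.005,0,0,0,0]]]'
python3 - <<'E'
from h import *
p,r,s=tool(); print(gauge(p),s["ft_force"])
t=robot.snapshot("top");crop(t,170,210,330,310,5,"pics/tc8.png")
s=robot.snapshot("scene");crop(s,240,250,400,380,4,"pics/sc8.png")
E
```

```text
clock: 6.15
ee_pos: [0.4584, 0.0946, 0.0439]
ee_rot: [-0.45, -0.545, -0.45, 0.546]
ft_force: [0.1, -0.7, -0.5]
width: 0.0197
[-226.4   -2.3   43.9] [ 0.12668572 -0.7215922  -0.51629364]
```

View pics/tc8.png

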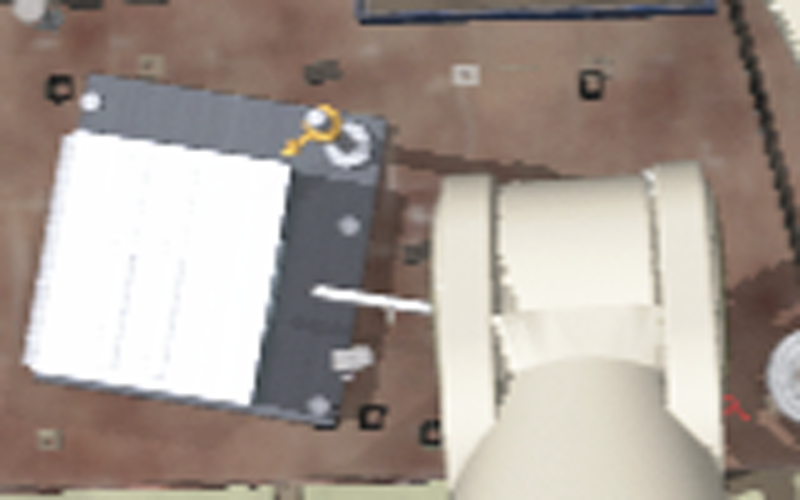

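View pics/sc8.png

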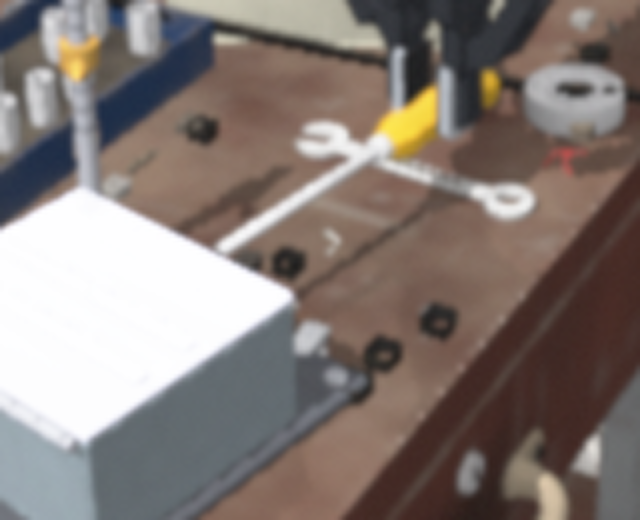

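The tip is now at (315,290) in the top crop and just hidden by the cover edge in the scene crop, so near y -1, z 50 on the gauge. I insert 44 mm, watching the force.

```bash
python3 -m inch '[[[0,0,-0.01,0,0,0],[0,0,-0.02,0,0,0],[0,0,-0.03,0,0,0],[0,0,-0.03,0,0,0]]]'
python3 -m inch '[[[0,0,-0.008,0,0,0],[0,0,-0.014,0,0,0],[0,0,-0.014,0,0,0]]]'
python3 - <<'E'
from h import *
p,r,s=tool(); print(gauge(p),s["ft_force"])
t=robot.snapshot("top");crop(t,170,210,330,310,5,"pics/tc9.png")
E
```

```text
clock: 6.65
ee_pos: [0.4653, 0.1257, 0.0443]
ee_rot: [0.451, 0.545, 0.45, -0.545]
ft_force: [-0.2, 0.6, 0.1]
width: 0.0198
clock: 6.95
ee_pos: [0.4677, 0.1387, 0.0443]
ee_rot: [0.45, 0.545, 0.45, -0.545]
ft_force: [-0.3, -0.8, -0.3]
width: 0.02
[-181.3   -3.3   44.3] [-0.30664353 -0.80061377 -0.33668901]
```

View pics/tc9.png

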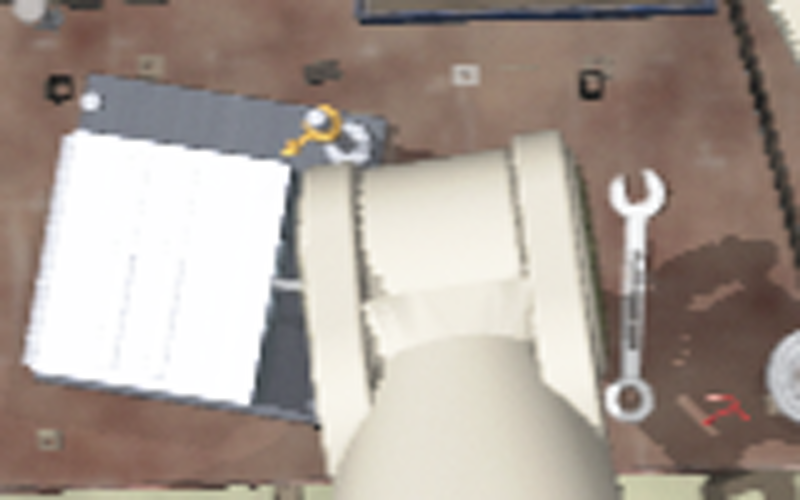

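The blade is in, tip near gauge x -33, with no contact force. Now I lever along an arc about the hinge.

```bash
python3 -m inch '[[[-0.008,0,-0.003,0,0,0],[-0.015,0,-0.004,0,0,0],[-0.023,0,-0.0046,0,0,0],[-0.030,0,-0.006,0,0,0],[-0.037,0,-0.008,0,0,0]]]'
python3 - <<'E'
from h import *
p,r,s=tool(); print(gauge(p),s["ft_force"])
s=robot.snapshot("scene");crop(s,200,230,360,370,4,"pics/sc10.png")
E
```

```text
clock: 7.5
ee_pos: [0.4691, 0.1457, 0.0821]
ee_rot: [0.45, 0.546, 0.45, -0.546]
ft_force: [-0.0, 0.6, -1.4]
width: 0.0195
[-174.2   -3.4   82.1] [-0.04412907  0.64468282 -1.3774325 ]
```

View pics/sc10.png

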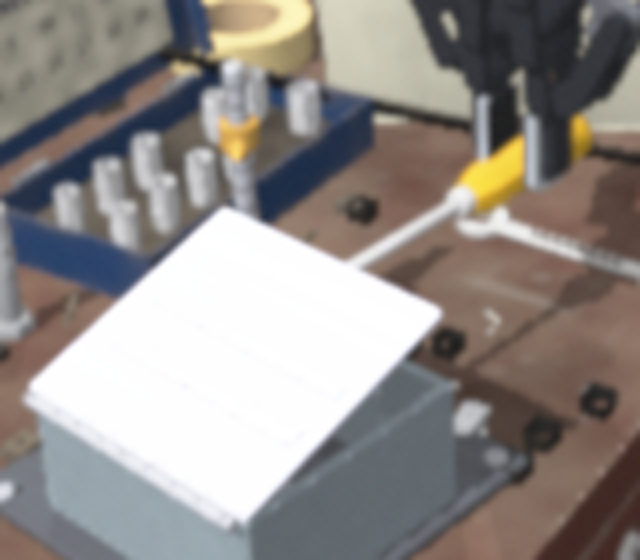

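The cover is levered up about 20° by the shaft, at (360,265) in the crop. I continue along the arc.

```bash
python3 -m inch '[[[-0.008,0,-0.003,0,0,0],[-0.016,0,-0.007,0,0,0],[-0.024,0,-0.012,0,0,0],[-0.031,0,-0.018,0,0,0],[-0.037,0,-0.023,0,0,0]]]'
python3 -m inch '[[[-0.005,0,-0.006,0,0,0],[-0.009,0,-0.012,0,0,0],[-0.013,0,-0.018,0,0,0],[-0.016,0,-0.025,0,0,0]]]'
python3 - <<'E'
from h import *
p,r,s=tool(); print(gauge(p),s["ft_force"])
s=robot.snapshot("scene");crop(s,200,230,360,370,4,"pics/sc11.png")
E
```

```text
clock: 8.05
ee_pos: [0.4737, 0.1691, 0.119]
ee_rot: [0.45, 0.546, 0.45, -0.545]
ft_force: [-0.2, 0.2, -1.2]
width: 0.0203
clock: 8.45
ee_pos: [0.4782, 0.1935, 0.1345]
ee_rot: [-0.45, -0.545, -0.45, 0.546]
ft_force: [-0.2, -0.9, -0.4]
width: 0.0195
[-125.5   -3.5  134.5] [-0.17680774 -0.93853981 -0.44832212]
```

View pics/sc11.png

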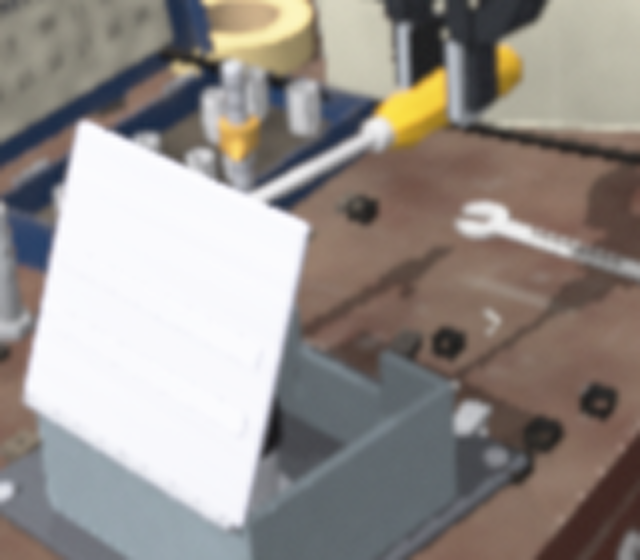

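The cover is at about 70° with the blade still behind it. I push on past upright.

```bash
python3 -m inch '[[[-0.003,0,-0.008,0,0,0],[-0.005,0,-0.016,0,0,0],[-0.006,0,-0.024,0,0,0],[-0.007,0,-0.032,0,0,0],[-0.007,0,-0.040,0,0,0]]]'
python3 -m inch '[[[0,0,-0.007,0,0,0],[0,0,-0.013,0,0,0],[0,0,-0.013,0,0,0],[0,0,-0.013,0,0,0],[0,0,-0.013,0,0,0]]]'
python3 - <<'E'
from h import *
p,r,s=tool(); print(gauge(p),s["ft_force"])
s=robot.snapshot("scene");crop(s,200,230,360,370,4,"pics/sc12.png")
E
```

```text
clock: 9.0
ee_pos: [0.486, 0.233, 0.1413]
ee_rot: [0.45, 0.546, 0.45, -0.545]
ft_force: [0.9, 0.0, 0.3]
width: 0.0198
clock: 9.5
ee_pos: [0.4881, 0.2448, 0.1412]
ee_rot: [-0.45, -0.545, -0.45, 0.546]
ft_force: [0.4, -0.0, -0.4]
width: 0.0198
[-73.3  -3.7 141.2] [ 0.36795186 -0.01267739 -0.41402188]
```

View pics/sc12.png

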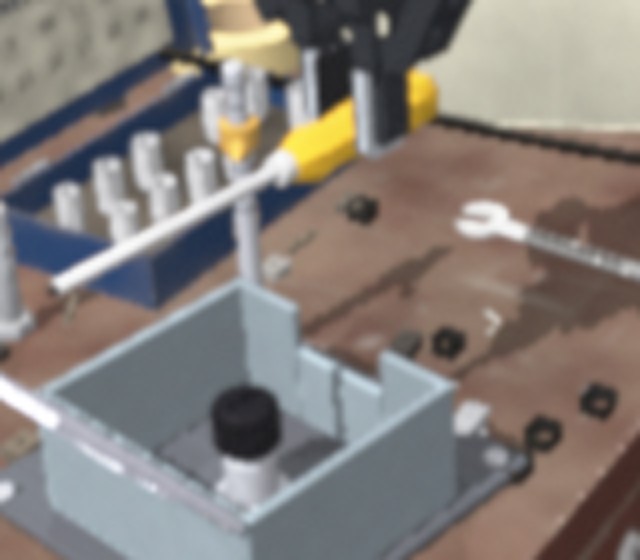

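The cover is open on its stop, and the picture shows the open housing, the notch at (340,375) and the black knob at (246,405). I raise the tool and go back to lay the screwdriver down at its old place.

```bash
python3 -m inch '[[[-0.03,0,0.01,0,0,0],[-0.06,0,0.04,0,0,0],[-0.085,0,0.08,0,0,0],[-0.085,0,0.125,0,0,0],[-0.085,0,0.165,0,0,0]]]'
python3 - <<'E'
from h import *
p,r,s=tool(); print(p,s["width"])
goal((.42,-.262,.22),93)
t=robot.snapshot("top");crop(t,150,210,310,310,5,"pics/tc13.png")
s=robot.snapshot("scene");crop(s,180,230,340,370,4,"pics/sc13.png")
E
```

```text
clock: 10.05
ee_pos: [0.4569, 0.0813, 0.2275]
ee_rot: [0.451, 0.546, 0.449, -0.545]
ft_force: [0.5, -0.1, -1.2]
width: 0.0193
[0.45688057 0.08134619 0.22751641] 0.01930423183383866
q6 1.77 row mm/deg [  7.6  29.1 344.1] [-1.396e+01  1.000e-02 -1.600e-01]
```

View pics/tc13.png

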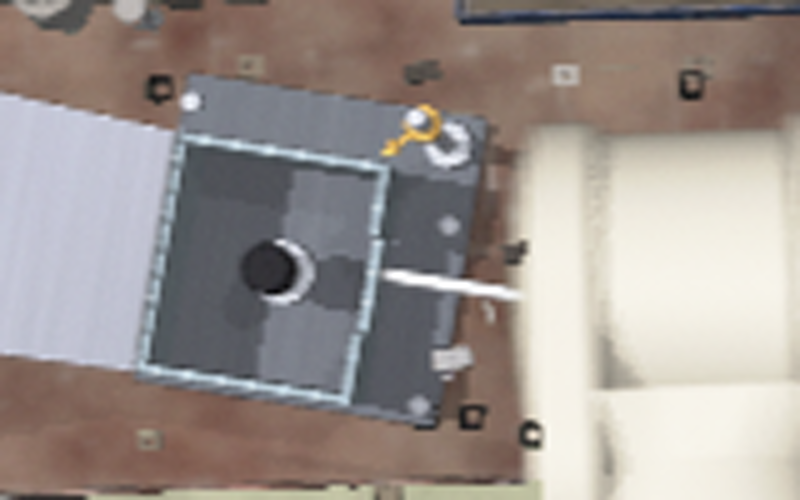

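View pics/sc13.png

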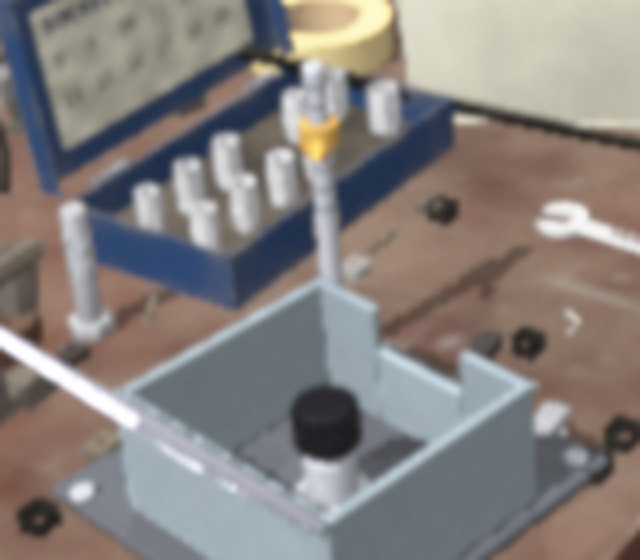

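The knob top is at (269,270) in the top crop and (326,404) in the scene crop. The pointer tip is at (386,150) and (319,158). I'll triangulate those next, and meanwhile move back.

```bash
python3 -c "
from h import *
k=dict(t0=(150,210),s0=(180,230))
print('knob',tc((269,270),(326,404),**k)); print('ptr',tc((386,151),(319,159),**k)); print('rim',tc((387,168),(325,282),**k),tc((348,400),(533,381),**k))"
python3 -m inch '[[[0,-0.012,0.045,0,0,0],[0,-0.020,0.09,0,0,0],[0,-0.015,0.135,0,0,0],[0,-0.005,0.18,0,0,0],[0,0.005,0.225,-3,0,0]]]'
python3 -m inch '[[[0,0.007,0.045,-4,0,0],[0,0.015,0.09,-8,0,0],[0,0.023,0.12,-11,0,0],[0,0.023,0.12,-11,0,0]]]'
python3 -c "
from h import *
print(tool()[0]);goal((.421,-.262,.10),93)"
```

```text
knob (array([-2.1, -0.4, 55.5]), array([1.1, 1.1]))
ptr (array([-60.9, -64.5, 118.1]), array([0.1, 0.1]))
rim (array([-54.6, -60. ,  62.2]), array([0.1, 0.1])) (array([-55.6,  59.3,  64.4]), array([0.3, 0.3]))
clock: 10.65
ee_pos: [0.4188, -0.1402, 0.2267]
ee_rot: [0.465, 0.533, 0.464, -0.533]
ft_force: [1.0, 0.1, -1.8]
width: 0.0202
clock: 11.05
ee_pos: [0.4257, -0.2647, 0.2259]
ee_rot: [0.513, 0.487, 0.512, -0.488]
ft_force: [-0.5, 0.1, -1.0]
width: 0.0198
[ 0.4257411  -0.26465517  0.22589025]
q6 0.81 row mm/deg [125.9  -4.7  -3.1] [-0.18  0.08 -0.05]
```

Knob top measures 55.5 mm high (56 expected) and the pointer tip about 118 mm. I lower the screwdriver, slowly at the end.

```bash
python3 -m inch '[[[0.045,-0.002,0,0,0,0],[0.09,-0.004,0,0,0,0],[0.135,-0.004,0,0,0,0],[0.175,-0.004,0,0,0,0],[0.2,-0.004,0,0,0,0]]]'
python3 -m inch '[[[0.005,0,0,0,0,0],[0.008,0,0,0,0,0],[0.008,0,0,0,0,0],[0.008,0,0,0,0,0]]]'
```

```text
clock: 11.55
ee_pos: [0.4197, -0.2586, 0.0235]
ee_rot: [0.512, 0.487, 0.515, -0.486]
ft_force: [0.8, -0.9, -0.6]
width: 0.0199
clock: 11.95
ee_pos: [0.4223, -0.2619, 0.0199]
ee_rot: [0.514, 0.487, 0.512, -0.486]
ft_force: [0.0, -0.3, -1.0]
width: 0.02
```

```bash
python3 -m inch '[[[0.005,0,0,0,0,0],[0.009,0,0,0,0,0],[0.009,0,0,0,0,0],[0.009,0,0,0,0,0]]]'
python3 -m inch '[[[0.002,0,0,0,0,0],[0.003,0,0,0,0,0],[0.003,0,0,0,0,0]]]'
```

```text
clock: 12.35
ee_pos: [0.4209, -0.261, 0.0092]
ee_rot: [0.513, 0.487, 0.513, -0.487]
ft_force: [0.5, -0.1, -0.8]
width: 0.0195
clock: 12.65
ee_pos: [0.4211, -0.2611, 0.0063]
ee_rot: [0.513, 0.487, 0.513, -0.487]
ft_force: [-0.3, -0.1, -0.3]
width: 0.0198
```

```bash
python3 -m inch '[[[0.001,0,0,0,0,0],[0.001,0,0,0,0,0]]]'
python3 -m inch '[[[0,0,0,0,0,0],[0,0,0,0,0,0],[0,0,0,0,0,0],[0,0,0,0,0,0],[0,0,0,0,0,0]]]' 1
python3 -m inch '[[[-0.01,0,0,0,0,0],[-0.04,0,0,0,0,0],[-0.085,0,0,0,0,0],[-0.13,0,0,0,0,0],[-0.17,0,0,0,0,0]]]'
python3 - <<'E'
from h import *
p,r,s=tool(); print(p,s["width"])
im=robot.snapshot("wrist"); cv2.imwrite("pics/w14.png",im[:,:,::-1])
s=robot.snapshot("scene");crop(s,370,170,490,300,4,"pics/sc14.png")
E
```

```text
clock: 12.85
ee_pos: [0.4211, -0.2611, 0.0062]
ee_rot: [0.513, 0.486, 0.513, -0.487]
ft_force: [-2.7, 2.5, 10.1]
width: 0.0195
clock: 13.35
ee_pos: [0.4211, -0.2611, 0.0052]
ee_rot: [0.513, 0.487, 0.513, -0.487]
ft_force: [-0.3, 0.5, 0.6]
width: 0.0851
clock: 13.85
ee_pos: [0.4212, -0.2611, 0.1783]
ee_rot: [0.514, 0.487, 0.513, -0.487]
ft_force: [1.0, -0.7, 0.5]
width: 0.0853
[ 0.42115131 -0.26105304  0.17829009] 0.08527418737230397
```

View pics/w14.png

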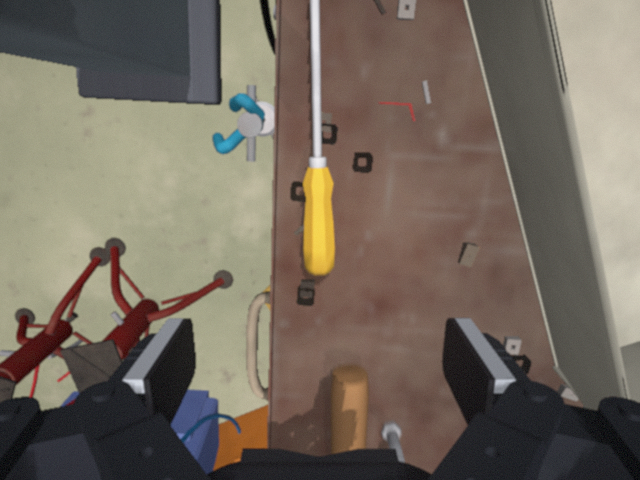

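View pics/sc14.png

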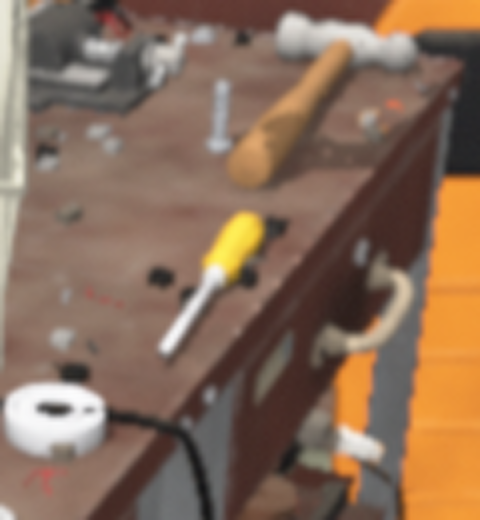

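The screwdriver lies flat at its old place, blade tip at (165,350) in the scene crop, clear of everything. Now to the gauge, high up, with wrist views of the pointer and knob on the way.

```bash
python3 -m inch '[[[-0.04,0,-0.02,0,0,0],[-0.08,0,-0.05,0,0,0],[-0.1,0,-0.09,0,0,0],[-0.1,0.0,-0.135,0,0,0],[-0.1,0.0,-0.18,3,0,0]]]'
python3 -m inch '[[[0,0.01,-0.045,3,0,0],[0,0.02,-0.09,6,0,0],[0,0.03,-0.135,9,0,0],[0,0.035,-0.18,11,0,0],[0,0.04,-0.225,11,0,0]]]'
python3 -c "
from h import *
print(tool()[0]);goal(O-.1*D+np.array([0,0,.28]),79.3)"
```

```text
clock: 14.45
ee_pos: [0.4115, -0.0801, 0.2763]
ee_rot: [0.5, 0.501, 0.499, -0.5]
ft_force: [0.8, -0.4, 0.7]
width: 0.0853
clock: 14.95
ee_pos: [0.4511, 0.1456, 0.2753]
ee_rot: [0.45, 0.546, 0.45, -0.546]
ft_force: [1.0, -0.6, 0.3]
width: 0.0851
[0.45110371 0.14562954 0.27534576]
q6 1.91 row mm/deg [ -4.7  13.8 -77.7] [-0.3   0.01 -0.01]
```

```bash
python3 -m inch '[[[0,0.01,-0.04,0,0,0],[0,0.014,-0.078,0,0,0],[0,0.014,-0.078,0,0,0]]]'
cat > look.py <<'E'
from h import *
import sys
n=sys.argv[1]
m=robot.camera_model("wrist"); im=robot.snapshot("wrist"); cv2.imwrite(f"pics/{n}.png",im[:,:,::-1]); np.save(n+".npy",m)
p,r,s=tool(); print(gauge(p))
print("pred knob",proj(m,O+[0,0,.056]),"ptr",proj(m,O-.0585*D-.0616*N+[0,0,.118]))
E
python3 look.py w15
```

```text
clock: 15.25
ee_pos: [0.4806, 0.2213, 0.2745]
ee_rot: [0.451, 0.545, 0.452, -0.544]
ft_force: [0.3, 0.2, -0.1]
width: 0.0855
[-99.7  -0.3 274.6]
pred knob [317.74680695  82.83532349] ptr [406.1523484  166.20899979]
```

View pics/w15.png

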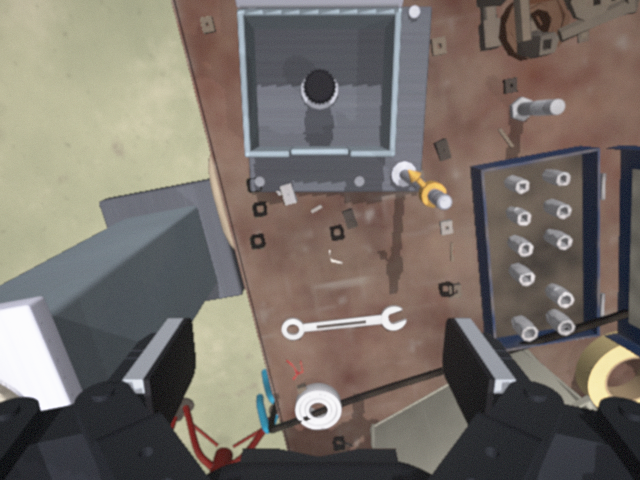

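The wrist view shows the knob at (319,86), the pointer's ring at (433,195) and its tip near (409,173). I take a second wrist view from lower down, staying above the post.

```bash
python3 -m inch '[[[0.03,0,-0.03,0,0,0],[0.06,0,-0.06,0,0,0],[0.06,0,-0.06,0,0,0],[0.06,0,-0.06,0,0,0]]]'
python3 look.py w16
python3 - <<'E'
from h import *
a=cv2.imread("pics/w15.png")[:,:,::-1];b=cv2.imread("pics/w16.png")[:,:,::-1]
crop(a,290,50,470,220,4,"pics/w15c.png")
E
```

```text
clock: 15.7
ee_pos: [0.4905, 0.2756, 0.2146]
ee_rot: [-0.45, -0.544, -0.45, 0.546]
ft_force: [-0.0, -0.0, 0.8]
width: 0.0858
[-42.6  -1.1 215.7]
pred knob [318.22515612 160.35541598] ptr [421.35513921 269.92711521]
```

View pics/w15c.png

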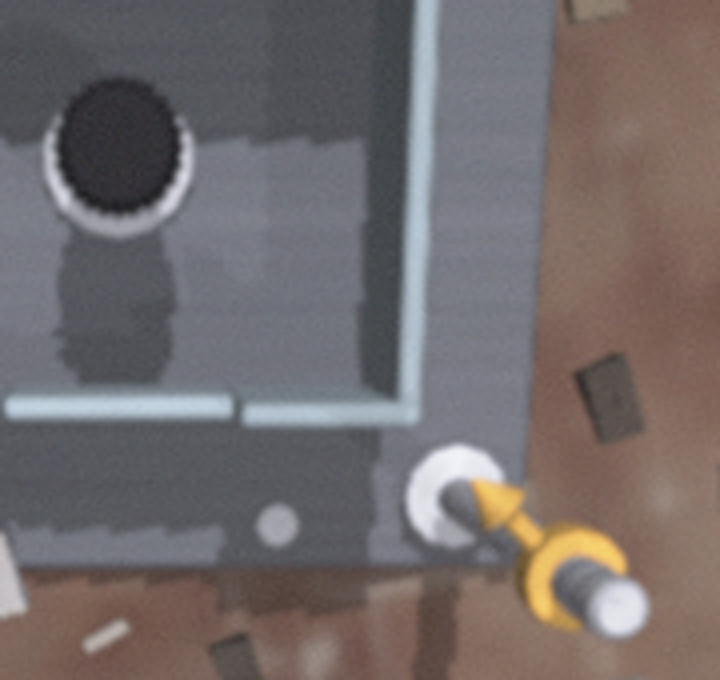

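View pics/w16.png

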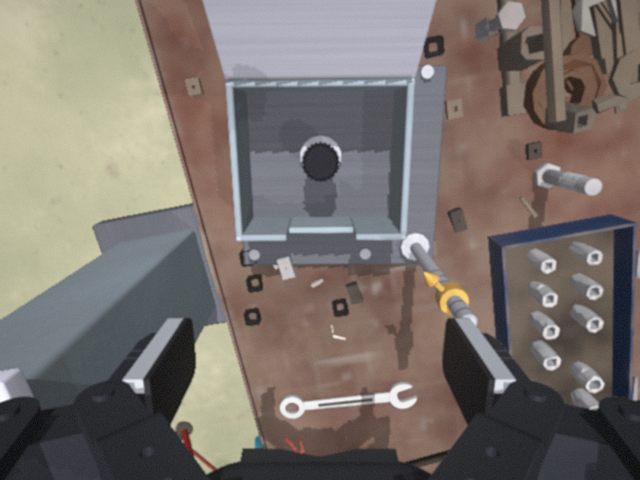

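Run:
```python
from h import *
b=cv2.imread("pics/w16.png")[:,:,::-1]
crop(b,290,130,490,330,4,"pics/w16c.png")
t=cv2.imread("pics/tc13.png");
```

```text
(no output)
```

View pics/w16c.png

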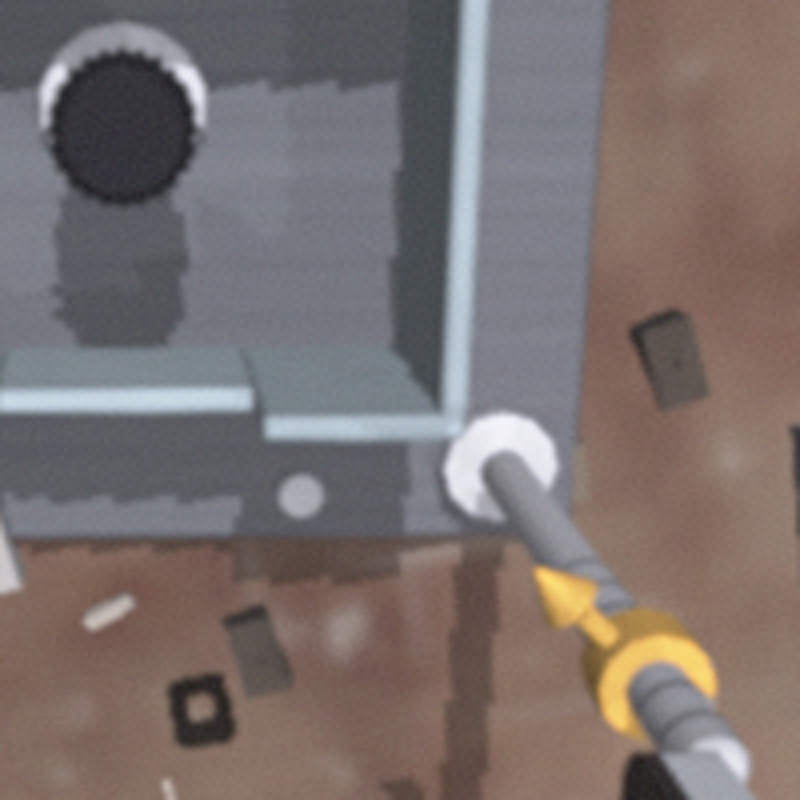

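Run:
```python
from h import *
a=np.load("w15.npy",allow_pickle=True).item();b=np.load("w16.npy",allow_pickle=True).item()
pt=[(a,407.7,169.9),(b,423.2,271.6)]; kn=[(a,319.4,85.9),(b,320.4,161.8)]
rim=[(a,290+416/4-.4,50+418/4-.4),(b,290+461/4-.4,130+436/4-.4)]
t13=lambda x,y:(MT,150+x/5-.4,210+y/5-.4); s13=lambda x,y:(MS,180+x/4-.38,230+y/4-.38)
for n,l in (("ptr",pt),("knob",kn),("rim",rim),("ptr all",pt+[t13(386,151),s13(319,159)]),("knob all",kn+[t13(269,270),s13(326,404)])):
    p,e=tri(l); print(n,gauge(p),np.round(np.array(e)*1e3,1))
```

```text
ptr [-61.7 -64.1 112.4] [0.1 0.1]
knob [-1.8 -1.4 48.4] [0.1 0.1]
rim [-55.1 -62.   63.5] [0.1 0.1]
ptr all [-60.6 -63.6 117.9] [0.9 1.1 1.  0.6]
knob all [-2. -1. 55.] [0.4 1.  1.7 0.7]
```

Wrist views alone give a pointer-to-knob height difference of 64.0 mm, the fixed cameras 62.6 mm and all together 62.9 mm. I'll pull about 63 mm and re-check afterwards. First I check whether the camera's place clears the open cover.

Run:
```python
from h import *
m=robot.camera_model("wrist");T=m["camera_from_world"];c=-T[:3,:3].T@T[:3,3]
P=np.array([robot.get_state()["ee_pos"] for _ in range(3)]);print(P.round(4))
p,r,s=tool(); print("cam in tool",r.inv().apply(c-p))
goal(O-.0015*D-.001*N+np.array([0,0,.10]),79.34)
```

```text
[[0.4912 0.2754 0.2157]
 [0.4912 0.2754 0.2157]
 [0.4912 0.2754 0.2157]]
cam in tool [-0.14202112 -0.00020543 -0.07434487]
q6 2.13 row mm/deg [115.7  -0.3 -41.2] [-0.35  0.05  0.01]
```

The camera would sit 70 mm or more above the cover there, so it clears. I descend over the knob with the jaws partly open.

```bash
python3 -m inch '[[[0,0,-0.02,0,0,0],[0.03,0,-0.041,0,0,0],[0.07,0,-0.041,-0.3,0,0],[0.1,0,-0.041,-0.3,0,0],[0.1,0,-0.041,-0.3,0,0]]]' 0.6
python3 look.py w17
python3 - <<'E'
from h import *
t=robot.snapshot("scene");crop(t,180,200,340,370,3.5,"pics/sc17.png")
goal(O-.0015*D-.001*N+np.array([0,0,.03]),79.34); print(tool()[2]["width"])
E
```

```text
clock: 16.25
ee_pos: [0.497, 0.3144, 0.1126]
ee_rot: [-0.451, -0.542, -0.451, 0.547]
ft_force: [-0.5, -1.2, -1.0]
width: 0.0513
[ -2.2  -0.9 115.1]
pred knob [320.02219364 262.81595565] ptr [475.12788232 454.64671652]
q6 2.19 row mm/deg [86.9 -1.2  0.3] [-0.09 -0.02 -0.05]
0.051343577644067676
```

View pics/w17.png

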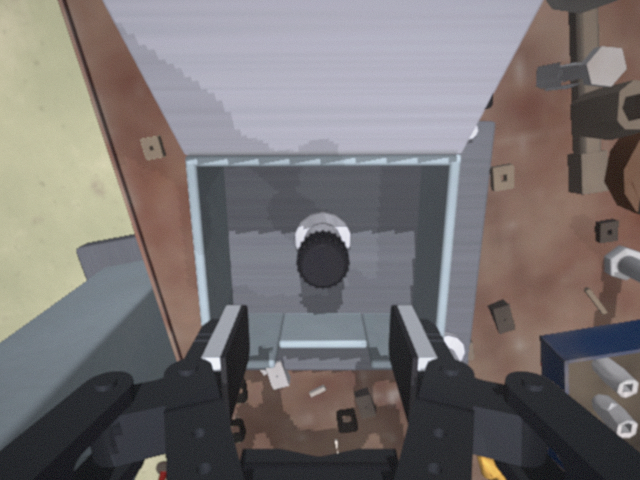

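View pics/sc17.png

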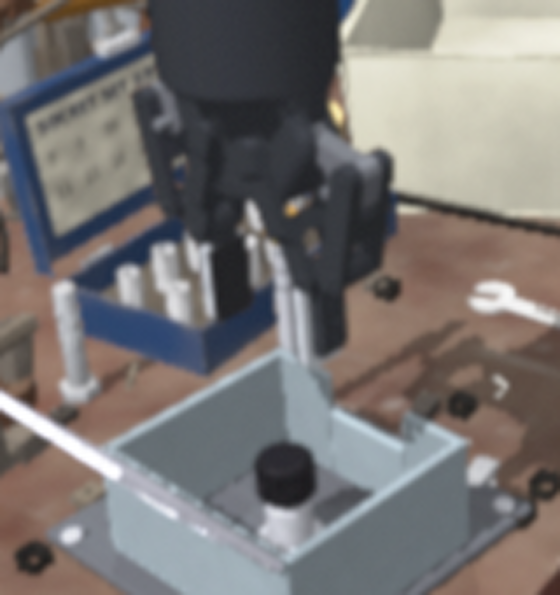

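The knob at (322,261) is centred between the jaws, and the fingers clear the walls. I descend.

```bash
python3 -m inch '[[[0.03,0,0,0,0,0],[0.06,0,0,0,0,0],[0.06,0,0,0,0,0],[0.06,0,0,0,0,0]]]'
python3 -c "
from h import *
goal(O-.0015*D-.001*N+np.array([0,0,.03]),79.34); print(tool()[2]['ft_force'])"
```

```text
clock: 16.75
ee_pos: [0.5005, 0.3169, 0.0576]
ee_rot: [0.451, 0.545, 0.451, -0.544]
ft_force: [-0.7, -0.3, 0.1]
width: 0.0511
q6 2.19 row mm/deg [27.6 -1.6  1.4] [-0.04 -0.07 -0.11]
[-0.70247619 -0.26865132  0.12115527]
```

```bash
python3 -m inch '[[[0.012,-0.001,0.001,0,0,0],[0.026,-0.001,0.001,0,0,0],[0.026,-0.001,0.001,0,0,0],[0.026,-0.001,0.001,0,0,0]]]'
python3 -m inch '[[[0,0,0,0,0,0],[0,0,0,0,0,0],[0,0,0,0,0,0],[0,0,0,0,0,0],[0,0,0,0,0,0]]]' 0 100
python3 -c "
from h import *
p,r,s=tool();print(gauge(p),s['ft_force'],s['width'])"
```

```text
clock: 17.15
ee_pos: [0.4985, 0.3161, 0.03]
ee_rot: [0.451, 0.545, 0.451, -0.544]
ft_force: [0.4, 0.1, -0.0]
width: 0.0512
clock: 17.65
ee_pos: [0.4989, 0.3163, 0.0306]
ee_rot: [0.452, 0.545, 0.451, -0.544]
ft_force: [-0.6, -0.1, 6.1]
width: 0.0228
[-1.  -1.2 30.6] [-0.60826823 -0.13757498  6.06632536] 0.02281482230664751
```

The jaws closed to 22.8 mm. The screwdriver handle also read about 3 mm less than its 23 mm, so this fits the 26 mm knob. I pull up 63 mm.

```bash
python3 -m inch '[[[-0.008,0,0,0,0,0],[-0.018,0,0,0,0,0],[-0.028,0,0,0,0,0],[-0.038,0,0,0,0,0],[-0.048,0,0,0,0,0]]]'
python3 -m inch '[[[-0.007,0,0,0,0,0],[-0.012,0,0,0,0,0],[-0.015,0,0,0,0,0],[-0.015,0,0,0,0,0],[-0.015,0,0,0,0,0]]]'
python3 look.py w18
python3 - <<'E'
from h import *
p,r,s=tool();print(gauge(p),s['ft_force'],s['width'])
t=robot.snapshot("top");crop(t,150,210,310,310,5,"pics/tc18.png")
s=robot.snapshot("scene");crop(s,200,230,320,350,5,"pics/sc18.png")
E
```

```text
clock: 18.15
ee_pos: [0.4988, 0.3162, 0.0778]
ee_rot: [0.451, 0.545, 0.451, -0.544]
ft_force: [5.8, 2.8, -10.2]
width: 0.0227
clock: 18.65
ee_pos: [0.4988, 0.3162, 0.0922]
ee_rot: [0.451, 0.545, 0.451, -0.544]
ft_force: [5.2, 3.1, -10.5]
width: 0.0226
[-1.1 -1.1 92.1]
pred knob [316.35026767 282.99534516] ptr [490.66228622 503.90018299]
[-1.1 -1.1 92.1] [ 5.99787436  3.88908113 -9.35172014] 0.022789771776090387
```

View pics/sc18.png

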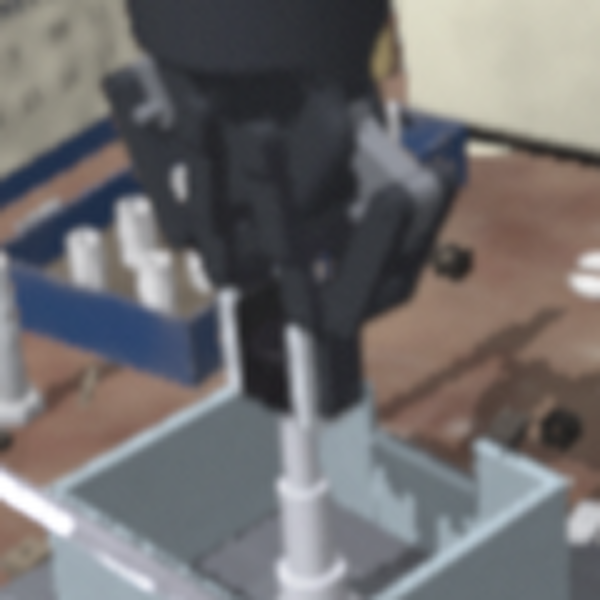

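View pics/w18.png

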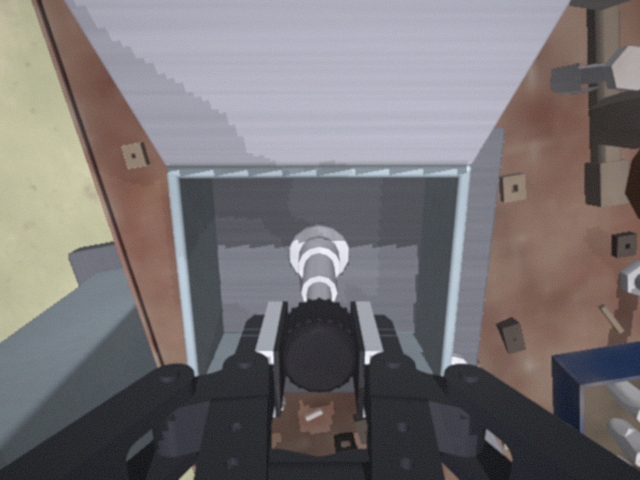

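Run:
```python
from h import *
im=cv2.imread("pics/w18.png")[:,:,::-1]; crop(im,250,270,390,410,5,"pics/w18c.png")
m=np.load("w18.npy",allow_pickle=True).item(); p,r,s=tool()
base=O+np.array([-.0015*D[0]-.001*N[0],-.0015*D[1]-.001*N[1],0])
for z in (.108,.113,.118,.123):
    c=base+[0,0,z]; f=proj(m,c-.013*D); b=proj(m,c+.013*D); l=proj(m,c-.013*N); q=proj(m,c+.013*N)
    print(z,[((x-[250,270])*5+2).round(0) for x in (b,f,l,q)], "bottom-far",((proj(m,c+.013*D-[0,0,.022])-[250,270])*5+2).round())
```

```text
0.108 [array([346., 207.]), array([346., 550.]), array([540., 383.]), array([152., 383.])] bottom-far [345.  77.]
0.113 [array([346., 242.]), array([346., 595.]), array([546., 423.]), array([146., 424.])] bottom-far [345. 104.]
0.118 [array([346., 280.]), array([346., 643.]), array([554., 466.]), array([139., 467.])] bottom-far [346. 132.]
0.123 [array([346., 321.]), array([347., 695.]), array([562., 513.]), array([131., 514.])] bottom-far [346. 162.]
```

View pics/w18c.png

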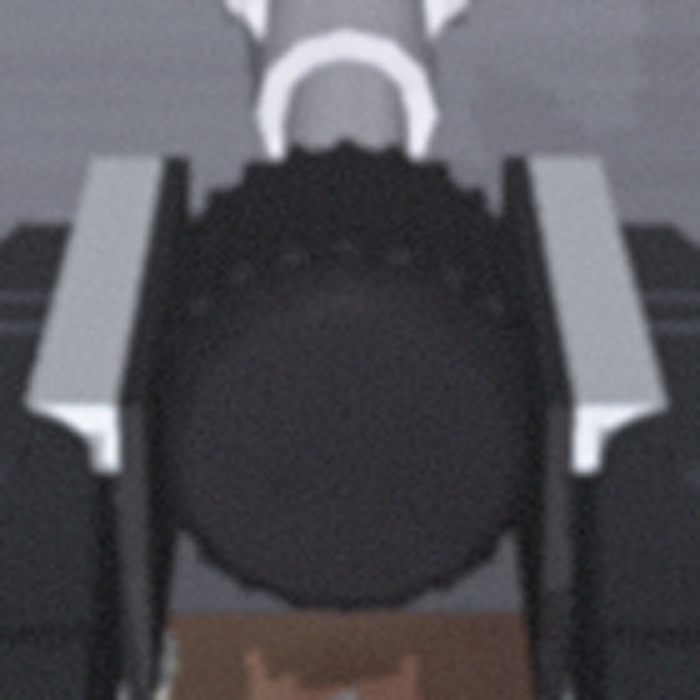

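View pics/tc18.png

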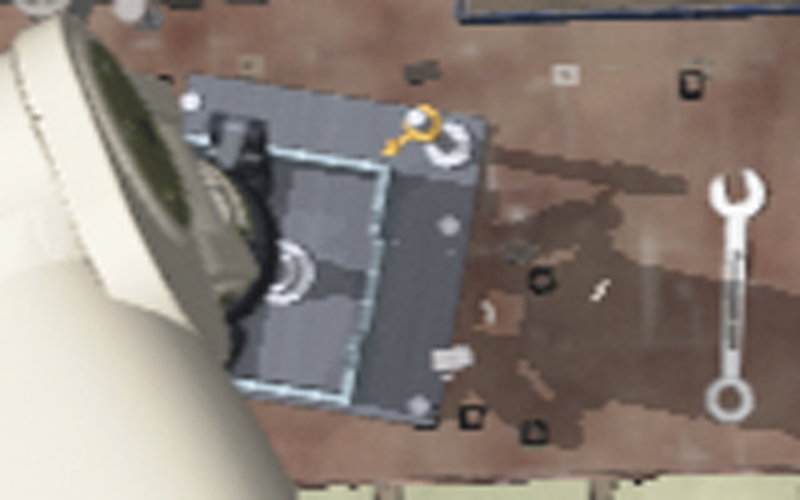

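The wrist view shows the knob between the pads at (320,345), and its edges fit a top height of 116 to 120 mm. By the arm's travel it is 56 + 61.7 = 117.7 mm. The pointer measured 118 to 120 mm, combined 118.9, so I add 1 mm and let it settle.

```bash
python3 -m inch '[[[-0.001,0,0,0,0,0],[-0.001,0,0,0,0,0],[-0.001,0,0,0,0,0],[-0.001,0,0,0,0,0],[-0.001,0,0,0,0,0]]]'
python3 - <<'E'
from h import *
p,r,s=tool();print(gauge(p),s['ft_force'],s['width'],abs(s['dq']).max())
t=robot.snapshot("top"); cv2.imwrite("pics/top19.png",t[:,:,::-1])
s=robot.snapshot("scene");cv2.imwrite("pics/scene19.png",s[:,:,::-1])
E
```

```text
clock: 19.3
ee_pos: [0.4988, 0.3162, 0.093]
ee_rot: [0.451, 0.545, 0.451, -0.544]
ft_force: [6.3, 2.3, -9.7]
width: 0.0226
[-1.1 -1.1 93. ] [ 6.32051282  2.30526433 -9.72112887] 0.022626418428158296 0.002076467115889268
```

View pics/scene19.png

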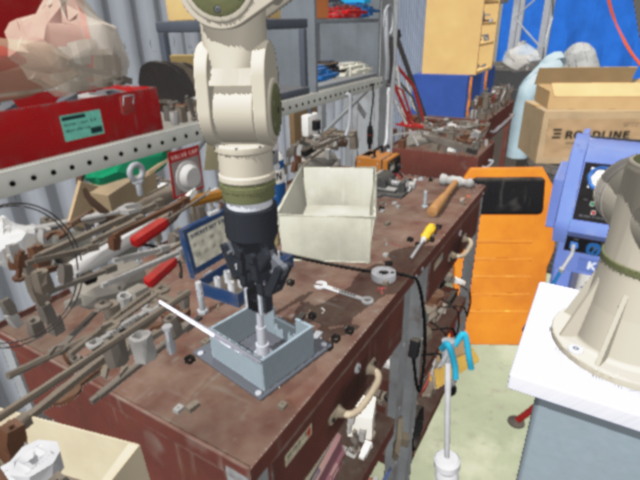

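The picture shows the cover open at (200,325), the screwdriver on the bench at (425,238), and the wrench, bearing and bolts where they were. The downward pull of 9.7 N fits a spring extension of about 60 mm. I hand the job in.

```bash
python3 -c "
from station import robot
print(robot.close_job()); s=robot.get_state(); print(s['clock'],s['ee_pos'],s['width'])"
```

```text
the job is handed in; nothing more can be done
None
the job is handed in; nothing more can be done
```

I levered the cover open with the screwdriver until it fell onto its stop, then laid the screwdriver flat at its old place. I then drew the knob up about 63 mm and handed the job in at about 19.3 s, still holding it. The hand-in gave no verdict.

**Last checks**
- **Knob height:** the arm's travel puts the top face at about 118.5 to 119 mm. The pull of about 9.7 N fits a spring extension of roughly 60 mm, and the joint speeds were near zero.
- **Scene:** the cover was open, the screwdriver was flat and clear of the gauge, and the wrench, bearing and bolts looked unmoved. I didn't re-measure the pointer after gripping the knob; in the last close top view it looked where it was before.

**Where measurements disagreed**
- **Pointer height:** the fixed cameras gave 118.1 mm. The wrist camera gave 112.4 mm, but it also read the knob 7.6 mm low; measured against the knob it puts the pointer at 120 mm. All views together gave 118.9 mm, taking the knob's 56 mm as the base, and I pulled to that.
- **Knob in the wrist view:** after the pull its edges put the top anywhere from 116 to 120 mm.
- **Arm position:** the position readings were off by several mm during some moves.
- **Finger width:** it read about 3 mm less than both the handle and the knob.

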